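Pack the hand-wash caddy in the laundry room

TASK

Pack the hand-wash kit into the white divided caddy: lay the scrubbing brush without a handle, bristles down, in the long bay, the block of soap flat in the widest of the three short bays, and stand the handleless dosing cup (mouth up) and the round bottle upright in the two small bays, one in each, either way round. Everything must rest on the caddy's floor. Leave the look-alikes (the brush with a handle, the mug, the square bottle), the carton and the big bottle standing where they are, and do not shift the caddy far.

Things in the scene. Friction and masses are not known exactly. Their poses are not given: they have to be found in the camera images.
- caddy: Loose white plastic tray, 0.9 kg, 276 (x) x 162 (y) mm plus a 16 mm lug at each end; walls and dividers 30 mm high, 4 thick, floor 5 thick. Origin: centre of underside, z up. Bays, inside x by y in mm, and centre: long bay 268 x 70 at (0, +42); on the -y side the wide short bay 116 x 80 at (-76, -37) and two small bays, each 72 x 80, at (+22, -37) and (+98, -37).
- scrub_brush: Scrubbing brush without a handle, belongs in the long bay: wooden block 95 (x) x 42 (y) x 25 mm on cream bristles 20 mm high (rigid), 45 mm high in all, 0.1 kg, bristles down. Origin: centre of the underside; x along its length, z up.
- soap: Plain cream block of laundry soap, belongs in the wide short bay: 85 (x) x 50 (y) x 45 mm high, about 0.2 kg. Origin: centre of the underside; z up.
- dosing_cup: Small white plastic cup without a handle, open at the top, belongs in a small bay: 54 mm across at the rim, a little narrower at the foot, 55 mm high, wall 3 mm, 40 g. Origin: centre of the underside; z up.
- round_bottle: Off-white round plastic bottle, closed, belongs in a small bay: body 48 mm across with straight sides to 99 mm height, then a shoulder and a round white cap 28 mm across, 130 mm high in all, about 0.2 kg. Origin: centre of the underside; z up.
- handled_brush: Look-alike, leave it: brush with the same wood and bristles but with a wooden handle; 160 mm long along x, head 80 x 42 mm towards +x, handle 16 mm thick towards -x, 45 mm high. Origin: at the middle of its length, at the height of the bristle tips; z up.
- mug: Look-alike, leave it: white ceramic mug 68 mm across, 80 mm high, with a handle at its +y side that reaches about 65 mm from the axis. Origin: centre of the underside; z up.
- square_bottle: Look-alike, leave it: off-white bottle of square section 48 x 48 mm, flat shoulder at 100 mm, the same round white cap, 130 mm high. Origin: centre of the underside; z up.
- carton: Bystander: paper carton with a red band, 60 (x) x 90 (y) x 130 mm high. Origin: centre of the underside; z up.
- jug: Bystander: big white round detergent bottle with a blue label, 84 mm across, 170 mm high. Origin: centre of the underside; z up.

How it is judged:
By the outcome, as a careful person would: the job done as asked, in the order asked, and still so for the second after the job is handed in, with the robot touching nothing.
It also fails if it takes over 118 s, if anything falls off the work surface, if the arm or the gripper's body presses on something with over 40 N, if the wrist force passes 120 N, or if a joint passes its speed limit or range.

ROBOT

A 6-joint arm with a two-finger parallel gripper is mounted at the origin on the work surface. World frame = base frame: x ahead of the robot, y to its left, z up, the work surface at z = 0. Lengths are in mm, angles in rad, forces in N, time in s.
With the tool pointing down it reaches from about 275 to 1000 mm from the base axis. Payload 8.4 kg.
Tool frame: the origin (TCP) lies between the finger pads; the fingertips stand r.nose_length ahead of it and the grasp point (between the pads) lies 8 mm behind it (r.nose_length is the distance from the TCP to the fingertips, in mm); y points along the fingers, x is the direction in which the jaws open and shut, and the axes are right-handed (so a half turn about y gives the same grasp; the last joint's range is limited). The gripper opens to 85 mm and grips with 20 to 120 N. Pads are 22 mm wide; open, the fingers measure 114 mm over their backs; the gripper's body (76 mm by 85 mm) begins 54 mm behind the grasp point. The pads swing forward as they close: fully open they stand 13 mm farther back than shut.
Start: joints at [-1.158, 0.353, 1.633, -0, 1.155, -0.002], TCP at [251.878, -572.001, 242.281] pointing down, gripper open.
Joint ranges: [-2.63, 2.63], [-0.92, 2.1], [0.06, 2.66], [-1.3, 4.44], [0, 2.69], [-3.02, 3.02]. Speed limits (rad/s): [2.22, 2.22, 2.79, 3.14, 3.14, 3.14].

INTERFACE

Orientations are given as [roll, pitch, yaw] about the fixed x, y, z axes, in that order (R = Rz(yaw) Ry(pitch) Rx(roll)).
In Python, from rig import r, cams, order gives the robot as it stands. The module is installed in compiled form; this text tells all that it offers.
- The arm moves only by the shell command python3 -m crank 'ROWS' [FORCE]. ROWS is JSON, a list of rows, each a list of 7 numbers: the turn, a rotation vector about the tool's x, y, z in degrees, then the shift along the tool's x, y, z in cm, then the opening, from -1 (shut) to 1 (fully open). A call has exactly 10 rows; each row shifts and turns the pose as measured when the row begins, along the tool's axes as they then stand; what a row does not reach is not made up. A row lasts 1/12 s, in which the tool goes at most 41.7 mm and 7.16 degrees, less where a joint would pass 70% of its speed; a pose out of reach is approached as far as the arm can. A call with a gripper value outside its range is refused whole. The fingers move at their own pace and stop on an object; FORCE is the grip in N (left out, the last holds). Time passes only in rows, so rows that do not move let the fingers close, or fill a call up. It gives the time, the measured TCP pose, the force and the opening at its end, in the units of the state.
- r.sense(): the state, without advancing time (a new reading comes with each control period).
- cams.grab_frame(name): name is "scene" or "top" or "wrist"; returns the picture (384x512x3 uint8, blue, green, red); there is no depth.
- cams.camera_info(name): a dict with "intrinsics" (3x3 intrinsics, pixels), "view" (4x4, takes a point from world to camera coordinates); the wrist camera has in their place "hand_eye" (4x4, takes a point from camera to tool coordinates, whose origin is the TCP and whose axes are the tool frame's). Camera axes: x right, y up, looking along -z (the intrinsics and any distortion apply to the point x, -y, -z); pixel columns grow to the right and rows downward; lengths in mm; the calibration is good to about 2 mm. A picture is of the moment at which its call begins: read the wrist's pose just before it. camera_info takes no time and is no camera call.
- order.sign_off(): hands the job in, once; it reports no verdict.
The state is a dict: "clock": time; "qpos": joint angles; "qvel": joint speeds; "joint_efforts": joint torques, N m; "eef_pos": TCP position; "tcp_rot": TCP orientation; "contact_force": force on the tool from outside, world axes, zero at the start; "wrist_torque": the same for the moment, N m; "opening": opening from 0.0 (shut) to 1.0 (fully open).
Only numpy, scipy, OpenCV 4.12 (cv2) and the standard library are available. Lean on these libraries where they do the work, as an engineer would, in place of code of your own. Each camera call takes 0.05 s, during which the arm holds its last target.

## Working session

There is one attempt and no reset: what is moved stays moved. The work goes in short steps, Python scripts to look and compute and a shell command to move; the robot and the scene stay as the last step left them, time stands still between calls to the robot, and variables do not carry over. Pictures are saved under pics/ and viewed, and the job is handed in when it is done.

```bash
mkdir -p pics; python3 - <<'E'
from rig import r,cams,order
import cv2
s=r.sense();print({k:s[k] for k in('clock','eef_pos','tcp_rot','opening','contact_force')},r.nose_length)
for n in("scene","top","wrist"):
    print(n,cams.camera_info(n)); cv2.imwrite(f"pics/{n}0.png",cams.grab_frame(n))
E
```

```text
{'clock': 0.0, 'eef_pos': array([ 251.69921667, -571.57010876,  241.54691498]), 'tcp_rot': array([-1.57077828e+00,  1.41368587e-03, -1.15603184e+00]), 'opening': 0.9990759263189264, 'contact_force': array([ 0.25867884,  0.05650932, -0.44372732])} 11.0
scene {'intrinsics': array([[374.83366251,   0.        , 256.81905498],
       [  0.        , 374.83366251, 182.00393364],
       [  0.        ,   0.        ,   1.        ]]), 'view': array([[-8.94065988e-01,  4.47584296e-01, -1.77287045e-02,
         4.71913777e+02],
       [-2.91774634e-01, -5.51886977e-01,  7.81209529e-01,
         1.14947409e+02],
       [ 3.39872876e-01,  7.03625655e-01,  6.24017120e-01,
        -1.50171373e+03],
       [ 0.00000000e+00,  0.00000000e+00,  0.00000000e+00,
         1.00000000e+00]])}
top {'intrinsics': array([[351.49272945,   0.        , 255.43276246],
       [  0.        , 351.49272945, 192.72444835],
       [  0.        ,   0.        ,   1.        ]]), 'view': array([[-2.84547866e-02, -9.99473050e-01,  1.56187996e-02,
         1.62636898e+01],
       [ 9.97764884e-01, -2.74541231e-02,  6.09221388e-02,
        -4.96406457e+02],
       [-6.04612355e-02,  1.73174162e-02,  9.98020313e-01,
        -9.52700191e+02],
       [ 0.00000000e+00,  0.00000000e+00,  0.00000000e+00,
         1.00000000e+00]])}
wrist {'intrinsics': array([[273.49254583,   0.        , 253.95750667],
       [  0.        , 273.49254583, 194.93609322],
       [  0.        ,   0.        ,   1.        ]]), 'hand_eye': array([[ 9.99999035e-01,  1.50035052e-04, -1.38135498e-03,
        -4.16943913e-02],
       [-1.36117307e-03,  3.05424534e-01, -9.52215313e-01,
        -1.32108819e+02],
       [ 2.79034028e-04,  9.52216274e-01,  3.05424443e-01,
         7.87108487e+01],
       [ 0.00000000e+00,  0.00000000e+00,  0.00000000e+00,
         1.00000000e+00]])}
```

View pics/top0.png

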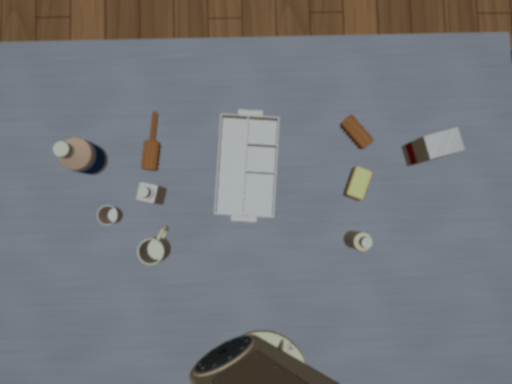

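View pics/scene0.png

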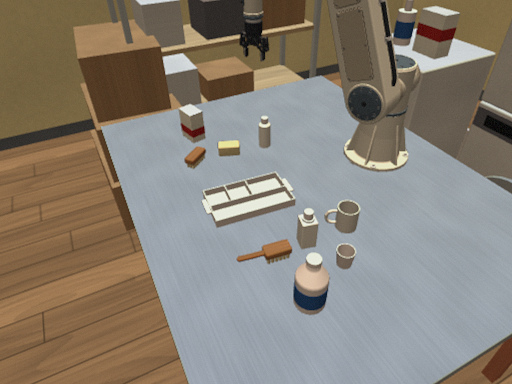

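View pics/wrist0.png

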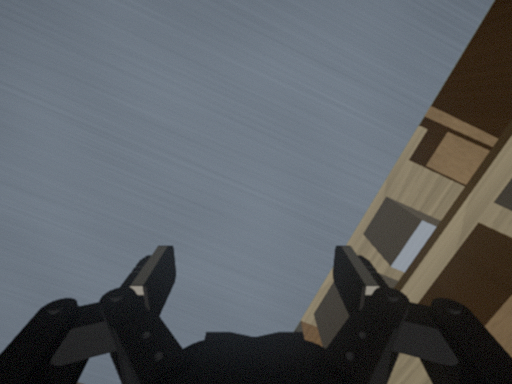

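```bash
cat > h.py <<'E'
import numpy as np, cv2
from rig import r,cams,order
from scipy.spatial.transform import Rotation as R
def rot(e): return R.from_euler('xyz',e).as_matrix()
def cam(name,st=None):
    i=cams.camera_info(name);K=np.array(i['intrinsics'])
    if name=='wrist':
        T=np.eye(4);T[:3,:3]=rot(st['tcp_rot']);T[:3,3]=st['eef_pos'];M=T@np.array(i['hand_eye'])
    else: M=np.linalg.inv(np.array(i['view']))
    return K,M
def ray(c,uv):
    K,M=c;u,v=uv
    d=np.array([(u-K[0,2])/K[0,0],-(v-K[1,2])/K[1,1],-1.])
    return M[:3,3],M[:3,:3]@d
def onz(c,uv,z):
    o,d=ray(c,uv);return (o+d*(z-o[2])/d[2])
def proj(c,p):
    K,M=c;q=M[:3,:3].T@(np.asarray(p,float)-M[:3,3])
    return np.array([K[0,0]*q[0]/-q[2]+K[0,2],K[1,1]*-q[1]/-q[2]+K[1,2]])
E
python3 - <<'E'
import cv2
im=cv2.imread('pics/top0.png')
cv2.imwrite('pics/t_r.png',cv2.resize(im[100:260,320:480],None,fx=3.7,fy=3.7,interpolation=cv2.INTER_CUBIC))
cv2.imwrite('pics/t_c.png',cv2.resize(im[100:230,195:300],None,fx=4.5,fy=4.5,interpolation=cv2.INTER_CUBIC))
cv2.imwrite('pics/t_l.png',cv2.resize(im[100:280,40:190],None,fx=3.3,fy=3.3,interpolation=cv2.INTER_CUBIC))
E
```

```text
(no output)
```

View pics/t_r.png

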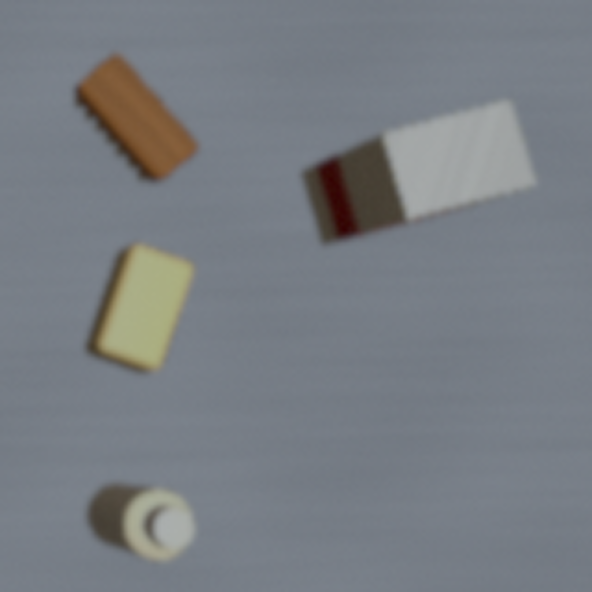

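View pics/t_c.png

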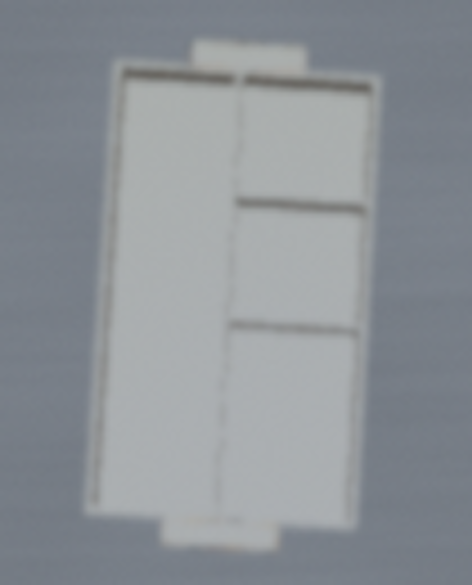

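View pics/t_l.png

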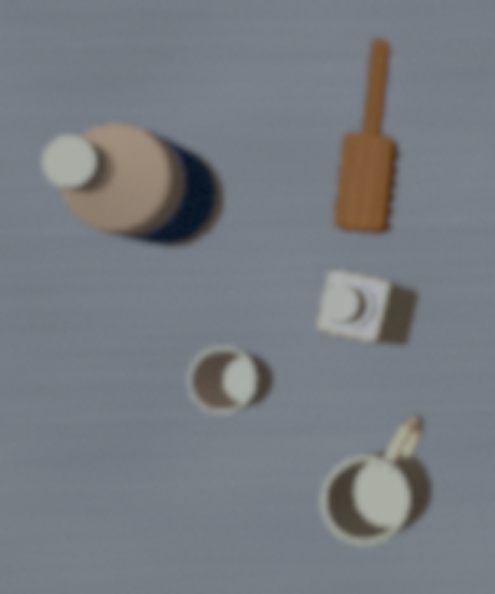

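```bash
python3 - <<'E'
from h import *
im=cv2.imread('pics/top0.png');hsv=cv2.cvtColor(im,cv2.COLOR_BGR2HSV).astype(int)
c=cam('top');up=4
def crop(x0,y0,x1,y1):
    b=cv2.resize(im[y0:y1,x0:x1],None,fx=up,fy=up,interpolation=cv2.INTER_CUBIC)
    return b,lambda p:((np.asarray(p,float)+.5)/up-.5+[x0,y0])
def rect(name,box,f,z):
    b,m=crop(*box);h=cv2.cvtColor(b,cv2.COLOR_BGR2HSV).astype(int);k=f(b.astype(int),h).astype(np.uint8)
    cs,_=cv2.findContours(k,0,cv2.CHAIN_APPROX_NONE);q=max(cs,key=cv2.contourArea)
    w=np.array([onz(c,m(p[0]),z)[:2] for p in q],np.float32)
    (cx,cy),(a,bb),an=cv2.minAreaRect(w)
    (ex,ey),er=cv2.minEnclosingCircle(w)
    bx=cv2.boxPoints(((cx,cy),(a,bb),an))
    print(name,'rect',np.round([cx,cy,a,bb,an],1),'circ',np.round([ex,ey,er],1)); 
    e=[bx[1]-bx[0],bx[2]-bx[1]];l=max(e,key=np.linalg.norm);print('  long dir deg',np.degrees(np.arctan2(l[1],l[0])).round(1))
    cv2.imwrite(f'pics/m_{name}.png',k*255)
brown=lambda b,h:(b[...,2]-b[...,0]>40)&(b[...,2]>95)
rect('brush',(335,108,382,155),brown,45)
rect('soap',(335,160,382,205),lambda b,h:(b[...,2]-b[...,0]>25)&(b[...,2]>130),45)
rect('bottle',(340,228,380,256),lambda b,h:(b[...,2]>150),99)
rect('cap',(340,228,380,256),lambda b,h:(b[...,2]>150)&(b[...,2]-b[...,0]<20),130)
rect('cup',(90,200,125,230),lambda b,h:(b[...,2]>b[...,0]-8),55)
rect('caddy',(195,100,300,230),lambda b,h:(b[...,2]>b[...,0]-9),30)
for p in [(115,62),(382,75),(356,528),(85,515)]:
    print(np.round(onz(c,(np.array(p)+.5)/4.5-.5+[195,100],30),1))
print('lugs z?',[np.round(onz(c,(np.array(p)+.5)/4.5-.5+[195,100],30),1) for p in [(248,40),(220,548)]])
for n,p,z in [('mug',(365,500),80),('sq cap',(344,303),130),('jug',(118,178),150),]:
    print(n,np.round(onz(c,(np.array(p)+.5)/3.3-.5+[40,100],z)))
print('hb', [np.round(onz(c,(np.array(p)+.5)/3.3-.5+[40,100],40)) for p in [(378,42),(365,230)]])
print('carton', [np.round(onz(c,(np.array(p)+.5)/3.7-.5+[320,100],130)) for p in [(384,135),(508,98),(536,185),(405,222)]])
E
```

```text
brush rect [ 654.5 -276.5   91.8   38.7   38.4] circ [ 654.  -276.4   47.3]
  long dir deg 38.4
soap rect [ 514.7 -275.9   48.3   83.4   68.4] circ [ 514.7 -275.8   45.5]
  long dir deg -21.6
bottle rect [ 362.3 -261.    44.1   44.5   34.8] circ [ 362.  -261.4   22.8]
  long dir deg -55.2
cap rect [ 365.3 -254.2   43.6   37.2   15.4] circ [ 364.6 -251.6   22. ]
  long dir deg 15.4
cup rect [447.4 386.1  67.5  55.4  89.9] circ [447.6 386.4  34.3]
  long dir deg 89.9
caddy rect [572.3  24.3 163.9 313.1  85.2] circ [572.8  24.7 158.6]
  long dir deg -4.8
[716.4  93.2  30. ]
[704.5 -69.5  30. ]
[428.9 -44.9  30. ]
[441.3 117.3  30. ]
lugs z? [array([728.1,  11.7,  30. ]), array([419.3,  37. ,  30. ])]
mug [352. 274.  80.]
sq cap [500. 273. 130.]
jug [593. 428. 150.]
hb [array([721., 271.,  40.]), array([566., 283.,  40.])]
carton [array([ 618., -414.,  130.]), array([ 641., -499.,  130.]), array([ 582., -514.,  130.]), array([ 559., -425.,  130.])]
```

```bash
cat > d.py <<'E'
import sys
from h import *
def main(x,y,z,yaw):
    s=r.sense();Rc=rot(s['tcp_rot']);p=s['eef_pos']
    Rt=rot([-np.pi/2,0,np.radians(yaw)])
    rv=np.degrees(R.from_matrix(Rc.T@Rt).as_rotvec());d=(np.array([x,y,z])-p)/10
    print('t',round(s['clock'],2),'p',np.round(p,1),'yaw',np.degrees(s['tcp_rot'][2]).round(1),'open',round(s['opening'],3),'F',np.round(s['contact_force'],1))
    print('rotvec',np.round(rv,2),'| shift in current frame',np.round(Rc.T@d,2),'| in target frame',np.round(Rt.T@d,2))
main(*map(float,sys.argv[1:5]))
E
python3 - <<'E'
from h import *
s=r.sense();c=cam('wrist',s)
M=np.array(cams.camera_info('wrist')['hand_eye'])
K=c[0]
for p in [(0,0,0),(-42.5,11,0),(42.5,11,0),(0,-8,0)]:
    T=np.eye(4);Rc=rot(s['tcp_rot']);print(p,proj(c,Rc@np.array(p)+s['eef_pos']).round(0))
ct=cam('top');cs=cam('scene')
print(onz(ct,(np.array((224,380))+.5)/3.3-.5+[40,100],55))
for p in [(362,-261,130),(447,386,55),(654.5,-276.5,45),(514.7,-276,45),(572.8,24,30),(716.4,93.2,30),(428.9,-44.9,30)]: print(p,'scene px',proj(cs,p).round(1))
im=cv2.imread('pics/scene0.png')
cv2.imwrite('pics/s_a.png',cv2.resize(im[110:275,180:370],None,fx=4,fy=3.6,interpolation=cv2.INTER_CUBIC))
E
python3 d.py 654.5 -276.5 150 -51.6
```

```text
(0, 0, 0) [254. 258.]
(-42.5, 11, 0) [181. 248.]
(42.5, 11, 0) [326. 248.]
(0, -8, 0) [254. 266.]
[447.11975464 390.91622712  55.        ]
(362, -261, 130) scene px [264.2 117.5]
(447, 386, 55) scene px [344.5 248.6]
(654.5, -276.5, 45) scene px [195.2 153. ]
(514.7, -276, 45) scene px [228.5 143.8]
(572.8, 24, 30) scene px [248.  194.4]
(716.4, 93.2, 30) scene px [216.1 221. ]
(428.9, -44.9, 30) scene px [275.4 171.6]
t 0.15 p [ 251.7 -571.7  241.7] yaw -66.2 open 1.003 F [-0.1  0.9  1. ]
rotvec [-1.000e-02 -1.464e+01 -6.000e-02] | shift in current frame [-10.78   9.19  48.76] | in target frame [ 1.88  9.17 49.9 ]
```

View pics/s_a.png

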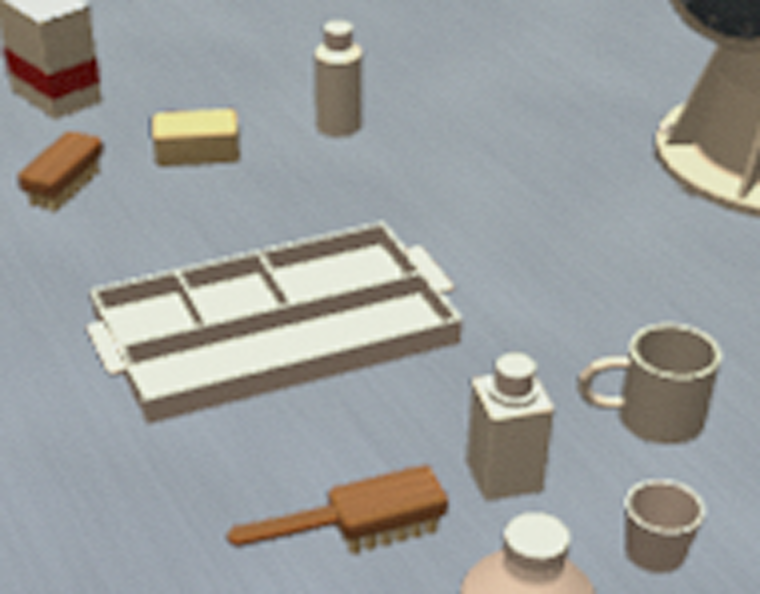

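```bash
python3 -m crank '[[0,-4.9,0,0,0,2,1],[0,-4.9,0,0,0,3,1],[0,-4.9,0,0,0,4,1],[0,0,0,0,0,4.1,1],[0,0,0,0.2,0.2,4.1,1],[0,0,0,0.2,0.2,4.1,1],[0,0,0,0.2,0.3,4.1,1],[0,0,0,0.2,0.3,4.1,1],[0,0,0,0.2,0.4,4.1,1],[0,0,0,0.2,0.4,4.1,1]]' 30; python3 d.py 654.5 -276.5 150 -51.6
```

```text
clock: 0.98
eef_pos: [560.8, -355.3, 221.4]
tcp_rot: [-1.573, 0.002, -0.898]
contact_force: [-0.3, -1.6, -0.1]
opening: 1.0
t 0.98 p [ 560.8 -355.3  221.4] yaw -51.4 open 1.0 F [-0.3 -1.6 -0.1]
rotvec [ 0.14  0.15 -0.14] | shift in current frame [-0.3   7.11 12.26] | in target frame [-0.36  7.14 12.24]
```

```bash
python3 -m crank '[[0,0,0,0,0.8,3.2,1],[0,0,0,-0.1,1,2.8,1],[0,0,0,-0.1,1.2,2.5,1],[0,0,0,-0.1,1.3,2,1],[0,0,0,0,1.3,1.2,1],[0,0,0,0,1,0.6,1],[0,0,0,0,0.5,0,1],[0,0,0,0,0,0,1],[0,0,0,0,0,0,1],[0,0,0,0,0,0,1]]'; python3 d.py 654.5 -276.5 38 -51.6
python3 - <<'E'
from h import *
s=r.sense();c=cam('wrist',s);cv2.imwrite('pics/w1.png',cams.grab_frame('wrist'))
import math
for a,b in [(1,1),(1,-1),(-1,-1),(-1,1)]:
    t=math.radians(38.4);x=654.5+a*47.5*math.cos(t)-b*21*math.sin(t);y=-276.5+a*47.5*math.sin(t)+b*21*math.cos(t)
    print(proj(c,(x,y,45)).round(0))
E
```

```text
clock: 1.82
eef_pos: [662.8, -266.3, 143.0]
tcp_rot: [-1.574, 0.005, -0.891]
contact_force: [-0.7, -0.1, 0.5]
opening: 0.997
t 1.82 p [ 662.8 -266.3  143. ] yaw -51.1 open 0.997 F [-0.7 -0.1  0.5]
rotvec [ 0.21  0.54 -0.31] | shift in current frame [ 0.33 10.51 -1.25] | in target frame [ 0.28 10.5  -1.28]
[233. 161.]
[283. 161.]
[278. 260.]
[235. 259.]
```

View pics/w1.png

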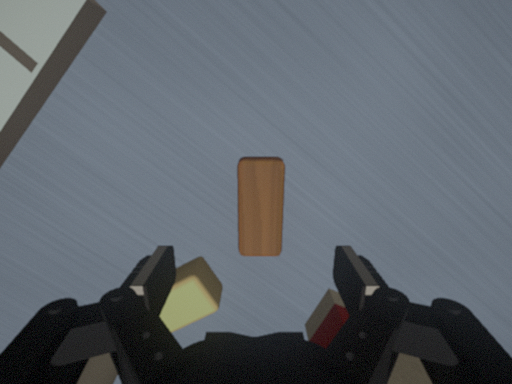

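```bash
python3 -m crank '[[0,0.3,0,0.1,1.5,-0.3,1],[0,0.2,0,0.1,2,-0.3,1],[0,0,0,0.1,2.2,-0.2,1],[0,0,0,0.1,2,-0.1,1],[0,0,0,0.1,1.5,0,1],[0,0,0,0,1,0,1],[0,0,0,0,0.6,0,1],[0,0,0,0,0,0,1],[0,0,0,0,0,0,1],[0,0,0,0,0,0,1]]'; python3 d.py 656.5 -273 35 -51.6
python3 - <<'E'
from h import *
cv2.imwrite('pics/w2.png',cams.grab_frame('wrist'))
E
```

```text
clock: 2.7
eef_pos: [660.6, -284.7, 41.1]
tcp_rot: [-1.568, -0.008, -0.908]
contact_force: [0.1, 0.3, 0.2]
opening: 1.002
t 2.7 p [ 660.6 -284.7   41.1] yaw -52.0 open 1.002 F [0.1 0.3 0.2]
rotvec [-0.18 -0.42  0.48] | shift in current frame [-1.18  0.6   0.4 ] | in target frame [-1.17  0.61  0.41]
```

View pics/w2.png

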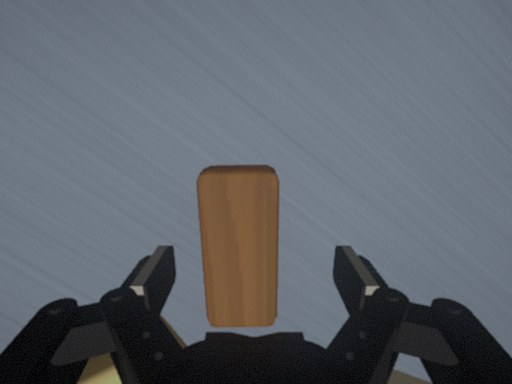

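```bash
python3 -m crank '[[0,0,0,-0.4,0.3,0.1,1],[0,0,0,-0.4,0.3,0.1,1],[0,0,0,0,0,0,0.3],[0,0,0,0,0,0,0],[0,0,0,0,0,0,-0.2],[0,0,0,0,0,0,-0.4],[0,0,0,0,0,0,-0.6],[0,0,0,0,0,0,-0.6],[0,0,0,0,0,0,-0.6],[0,0,0,0,0,0,-0.6]]' 40; python3 d.py 656.5 -273 35 -51.6
python3 - <<'E'
from h import *
cv2.imwrite('pics/w3.png',cams.grab_frame('wrist'))
E
```

```text
clock: 3.58
eef_pos: [658.9, -276.4, 37.9]
tcp_rot: [-1.565, -0.012, -0.907]
contact_force: [0.6, -0.4, 1.0]
opening: 0.48
t 3.58 p [ 658.9 -276.4   37.9] yaw -52.0 open 0.48 F [ 0.6 -0.4  1. ]
rotvec [-0.31 -0.36  0.72] | shift in current frame [-0.42  0.29  0.01] | in target frame [-0.42  0.29  0.02]
```

View pics/w3.png

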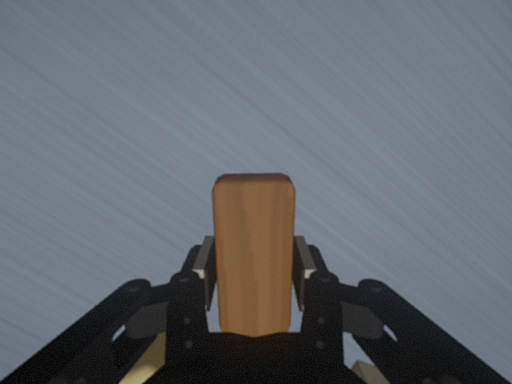

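```bash
python3 -m crank '[[0,0,0,0,-1,0,-0.6],[0,0,0,0,-2,0,-0.6],[0,0,0,0,-2,0,-0.6],[0,6.1,0,0,-2,0,-0.6],[0,6.1,0,0,-1,0,-0.6],[0,6.1,0,0,0,0,-0.6],[0,6.1,0,0,0,0,-0.6],[0,6.1,0,0,0,0,-0.6],[0,6.1,0,0,0,0,-0.6],[0,6.1,0,0,0,0,-0.6]]'; python3 d.py 576.5 65.8 95 -95
python3 - <<'E'
from h import *
cv2.imwrite('pics/w4.png',cams.grab_frame('wrist'))
E
```

```text
clock: 4.47
eef_pos: [657.8, -276.3, 128.1]
tcp_rot: [-1.557, -0.006, -1.683]
contact_force: [-0.5, 0.1, -1.5]
opening: 0.48
t 4.47 p [ 657.8 -276.3  128.1] yaw -96.4 open 0.48 F [-0.5  0.1 -1.5]
rotvec [-0.78 -1.42  0.33] | shift in current frame [-33.1    2.96 -11.94] | in target frame [-33.37   3.31 -11.08]
```

View pics/w4.png

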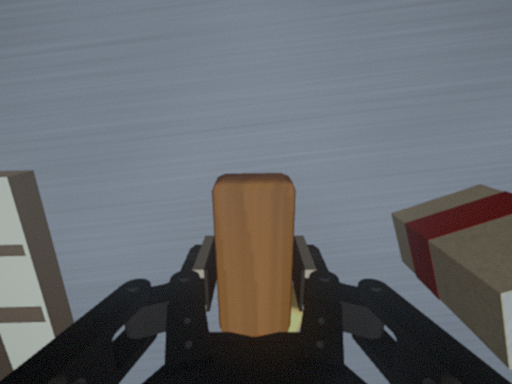

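Held. Move over the long bay.

```bash
python3 -m crank '[[-0.3,-0.5,0,-2.5,0,-0.8,-0.6],[-0.3,-0.5,0.1,-3.8,0.1,-1.3,-0.6],[-0.2,-0.5,0.1,-3.8,0.2,-1.3,-0.6],[0,0,0,-3.8,0.2,-1.3,-0.6],[0,0,0,-3.8,0.2,-1.3,-0.6],[0,0,0,-3.8,0.3,-1.3,-0.6],[0,0,0,-3.8,0.3,-1.3,-0.6],[0,0,0,-3.4,0.3,-1.3,-0.6],[0,0,0,-2.4,0.3,-0.8,-0.6],[0,0,0,0,0,0,-0.6]]'; python3 d.py 576.5 65.8 95 -95
```

```text
clock: 5.35
eef_pos: [577.8, 51.8, 112.3]
tcp_rot: [-1.562, -0.004, -1.643]
contact_force: [-0.1, -0.9, -2.0]
opening: 0.48
t 5.35 p [577.8  51.8 112.3] yaw -94.2 open 0.48 F [-0.1 -0.9 -2. ]
rotvec [-0.48  0.84  0.24] | shift in current frame [-1.4   1.72 -0.24] | in target frame [-1.39  1.73 -0.25]
```

```bash
python3 -m crank '[[-0.2,0.4,0.1,-0.8,0,-0.1,-0.6],[-0.2,0.4,0.1,-0.5,0,-0.1,-0.6],[0,0,0,-0.1,0.3,0,-0.6],[0,0,0,0,0.5,0,-0.6],[0,0,0,0,0.5,0,-0.6],[0,0,0,0,0.3,0,-0.6],[0,0,0,0,0,0,-0.6],[0,0,0,0,0,0,-0.6],[0,0,0,0,0,0,-0.6],[0,0,0,0,0,0,-0.6]]'; python3 d.py 576.5 65.8 42 -95
python3 - <<'E'
from h import *
s=r.sense();c=cam('wrist',s)
cv2.imwrite('pics/w5.png',cams.grab_frame('wrist'));t=cams.grab_frame('top');cv2.imwrite('pics/t5.png',cv2.resize(t[90:240,180:320],None,fx=4,fy=4,interpolation=cv2.INTER_CUBIC))
def cad(x,y,z): 
    a=np.radians(-5);return (572.8+x*np.cos(a)-y*np.sin(a),24+x*np.sin(a)+y*np.cos(a),z)
for p in [(134,7),(134,77),(138,-81),(138,81)]: print(p,proj(c,cad(*p,30)).round(0))
E
```

```text
clock: 6.18
eef_pos: [578.4, 63.8, 95.5]
tcp_rot: [-1.569, -0.001, -1.655]
contact_force: [0.5, -0.0, -0.8]
opening: 0.485
t 6.18 p [578.4  63.8  95.5] yaw -94.8 open 0.485 F [ 0.5 -0.  -0.8]
rotvec [-0.12  0.19  0.05] | shift in current frame [-0.19  5.35 -0.22] | in target frame [-0.18  5.35 -0.21]
(134, 7) [307.  19.]
(134, 77) [196.  19.]
(138, -81) [448.  13.]
(138, 81) [189.  11.]
```

View pics/w5.png

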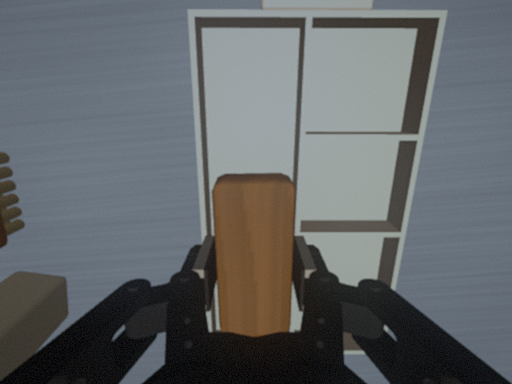

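View pics/t5.png

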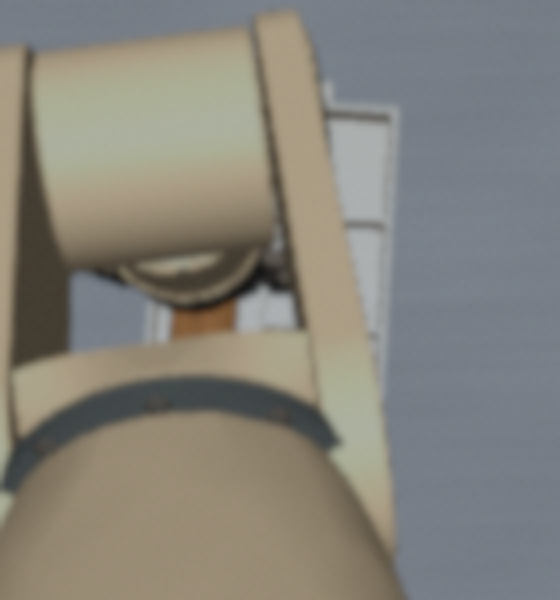

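```bash
python3 -m crank '[[0,0,0,-0.1,0.5,-0.1,-0.6],[0,0,0,-0.1,1,-0.1,-0.6],[0,0,0,0,1,0,-0.6],[0,0,0,0,1,0,-0.6],[0,0,0,0,0.8,0,-0.6],[0,0,0,0,0.5,0,-0.6],[0,0,0,0,0.2,0,-0.6],[0,0,0,0,0,0,-0.6],[0,0,0,0,0,0,-0.6],[0,0,0,0,0,0,-0.6]]'; python3 d.py 576.5 65.8 43 -95
python3 - <<'E'
from h import *
cv2.imwrite('pics/w6.png',cams.grab_frame('wrist'));t=cams.grab_frame('scene');cv2.imwrite('pics/s6.png',cv2.resize(t[110:275,180:370],None,fx=4,fy=3.6,interpolation=cv2.INTER_CUBIC))
E
```

```text
clock: 7.12
eef_pos: [577.4, 67.3, 42.6]
tcp_rot: [-1.567, -0.0, -1.653]
contact_force: [-1.7, -1.0, 5.7]
opening: 0.479
t 7.12 p [577.4  67.3  42.6] yaw -94.7 open 0.479 F [-1.7 -1.   5.7]
rotvec [-0.19  0.26  0.01] | shift in current frame [ 0.15 -0.04 -0.08] | in target frame [ 0.15 -0.04 -0.08]
```

View pics/w6.png

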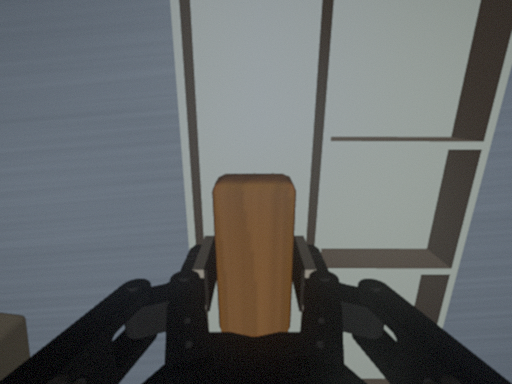

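View pics/s6.png

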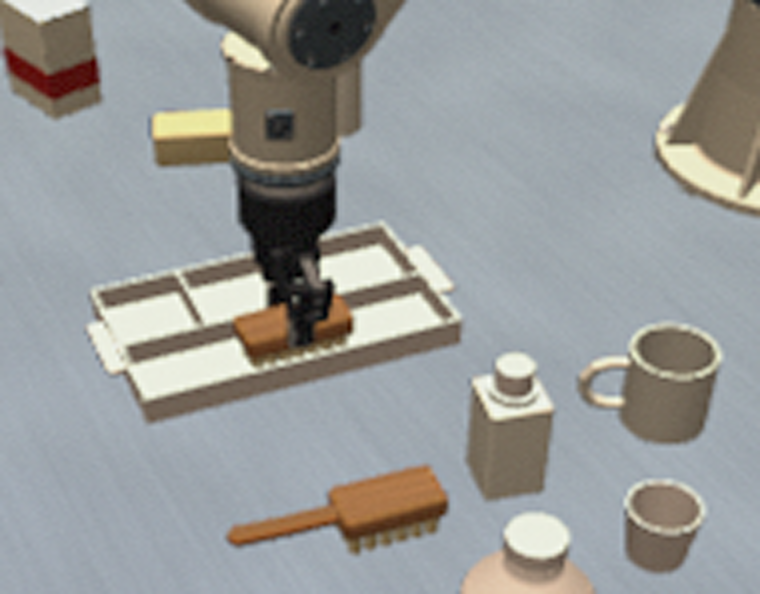

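```bash
python3 -m crank '[[0,0,0,0,0,0,0.1],[0,0,0,0,0,0,0.2],[0,0,0,0,0,0,0.3],[0,0,0,0,0,0,0.3],[0,0,0,0,-0.4,0,0.3],[0,0,0,0,-1,0,0.3],[0,0,0,0,-2,0,0.6],[0,0,0,0,-3,0,1],[0,0,0,0,-3,0,1],[0,0,0,0,-3,0,1]]'; python3 d.py 516 -275 120 -111.6
python3 - <<'E'
from h import *
cv2.imwrite('pics/w7.png',cams.grab_frame('wrist'))
E
```

```text
clock: 8.05
eef_pos: [572.5, 66.7, 165.8]
tcp_rot: [-1.58, -0.003, -1.654]
contact_force: [1.4, 0.5, -0.3]
opening: 1.001
t 8.05 p [572.5  66.7 165.8] yaw -94.7 open 1.001 F [ 1.4  0.5 -0.3]
rotvec [ 0.52 16.86  0.23] | shift in current frame [34.51  4.7  -2.76] | in target frame [33.85  4.58  7.33]
```

View pics/w7.png

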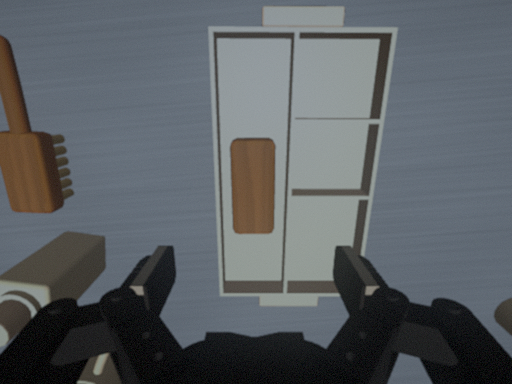

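```bash
python3 -m crank '[[0.3,5.6,0.1,2,0,0,1],[0.2,5.6,0.1,3,0,0.5,1],[0,5.6,0,3.6,0,0.8,1],[0,0,0,4,0,1,1],[0,0,0,4,0.3,1,1],[0,0,0,4,0.5,1,1],[0,0,0,4,0.8,1,1],[0,0,0,4,0.8,0.8,1],[0,0,0,3,0.8,0.8,1],[0,0,0,1.5,0.7,0.4,1]]'; python3 d.py 518 -275.5 120 -111.6

```

```text
clock: 8.93
eef_pos: [541.9, -276.2, 148.0]
tcp_rot: [-1.538, 0.012, -1.953]
contact_force: [0.8, -0.1, 0.6]
opening: 1.0
t 8.93 p [ 541.9 -276.2  148. ] yaw -111.9 open 1.0 F [ 0.8 -0.1  0.6]
rotvec [-1.89 -0.31 -0.66] | shift in current frame [ 0.86  2.71 -2.33] | in target frame [ 0.82  2.8  -2.25]
```

```bash
python3 -m crank '[[-0.9,-0.2,-0.3,0.4,0.5,-0.8,1],[-0.9,-0.1,-0.3,0.3,0.8,-0.8,1],[0,0,0,0.1,0.8,-0.6,1],[0,0,0,0,0.6,0,1],[0,0,0,0,0,0,1],[0,0,0,0,0,0,1],[0,0,0,0,0,0,1],[0,0,0,0,0,0,1],[0,0,0,0,0,0,1],[0,0,0,0,0,0,1]]'; python3 d.py 518 -275.5 35 -111.6
python3 - <<'E'
from h import *
import math
s=r.sense();c=cam('wrist',s);cv2.imwrite('pics/w8.png',cams.grab_frame('wrist'))
for a,b in [(1,1),(1,-1),(-1,-1),(-1,1)]:
    t=math.radians(-21.6);x=518+a*42.5*math.cos(t)-b*25*math.sin(t);y=-275.5+a*42.5*math.sin(t)+b*25*math.cos(t)
    print(proj(c,(x,y,45)).round(0))
E
```

```text
clock: 9.77
eef_pos: [516.9, -273.5, 119.7]
tcp_rot: [-1.571, 0.0, -1.947]
contact_force: [-0.4, 0.2, 0.5]
opening: 1.0
t 9.77 p [ 516.9 -273.5  119.7] yaw -111.5 open 1.0 F [-0.4  0.2  0.5]
rotvec [ 0.03  0.06 -0.03] | shift in current frame [0.15 8.47 0.18] | in target frame [0.15 8.47 0.17]
[223. 155.]
[289. 155.]
[285. 254.]
[227. 254.]
```

View pics/w8.png

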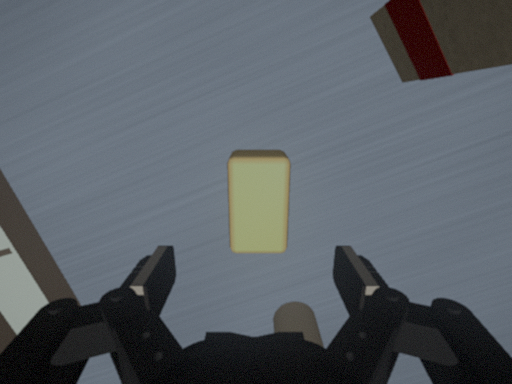

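```bash
python3 -m crank '[[0,0,0,0.1,0.6,0.1,1],[0,0,0,0.1,1.2,0.1,1],[0,0,0,0.1,1.5,0,1],[0,0,0,0,1.5,0,1],[0,0,0,0,1.3,0,1],[0,0,0,0,1,0,1],[0,0,0,0,0.7,0,1],[0,0,0,0,0.4,0,1],[0,0,0,0,0.1,0,1],[0,0,0,0,0,0,1]]'; python3 d.py 519 -277 35 -111.6
python3 - <<'E'
from h import *
cv2.imwrite('pics/w9.png',cams.grab_frame('wrist'))
E
```

```text
clock: 10.65
eef_pos: [518.1, -278.3, 28.3]
tcp_rot: [-1.57, 0.0, -1.948]
contact_force: [-0.2, -0.1, -0.1]
opening: 0.997
t 10.65 p [ 518.1 -278.3   28.3] yaw -111.6 open 0.997 F [-0.2 -0.1 -0.1]
rotvec [-0.02  0.01 -0.02] | shift in current frame [-0.16 -0.67  0.03] | in target frame [-0.16 -0.67  0.03]
```

View pics/w9.png

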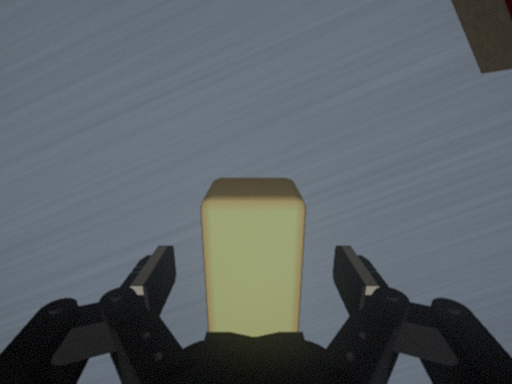

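```bash
python3 -m crank '[[0,0,0,0,-0.3,0,1],[0,0,0,0,-0.3,0,0.8],[0,0,0,0,-0.1,0,0.5],[0,0,0,0,0,0,0.2],[0,0,0,0,0,0,0],[0,0,0,0,0,0,-0.2],[0,0,0,0,0,0,-0.4],[0,0,0,0,0,0,-0.4],[0,0,0,0,0,0,-0.4],[0,0,0,0,0,0,-0.4]]' 50; python3 d.py 494 -6 110 -95
python3 - <<'E'
from h import *
cv2.imwrite('pics/w10.png',cams.grab_frame('wrist'))
E
```

```text
clock: 11.53
eef_pos: [519.6, -279.0, 39.2]
tcp_rot: [-1.566, -0.0, -1.947]
contact_force: [0.0, 0.3, -2.4]
opening: 0.572
t 11.53 p [ 519.6 -279.    39.2] yaw -111.6 open 0.572 F [ 0.   0.3 -2.4]
rotvec [ -0.28 -16.58   0.05] | shift in current frame [-24.44  -7.14 -12.38] | in target frame [-26.97  -7.08  -4.93]
```

View pics/w10.png

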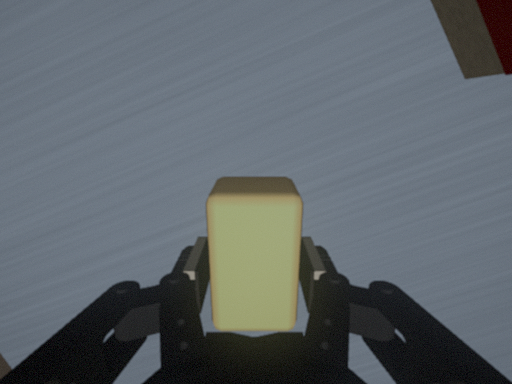

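```bash
python3 -m crank '[[0,0,0,0,-0.5,0,-0.4],[0,0,0,0,-1,0,-0.4],[0,0,0,0,-1.5,0,-0.4],[0,0,0,0,-2,0,-0.4],[0,-3,0,0,-1.5,0,-0.4],[0,-4.5,0,0,-0.8,0,-0.4],[0,-4.5,0,0,-0.3,0,-0.4],[0,-4.5,0,0,0,0,-0.4],[0,0,0,0,0,0,-0.4],[0,0,0,0,0,0,-0.4]]'; python3 d.py 494 -6 105 -95
python3 - <<'E'
from h import *
cv2.imwrite('pics/w11.png',cams.grab_frame('wrist'))
t=cams.grab_frame('scene');cv2.imwrite('pics/s11.png',cv2.resize(t[90:220,150:330],None,fx=4.2,fy=4.2,interpolation=cv2.INTER_CUBIC))
E
```

```text
clock: 12.42
eef_pos: [519.3, -278.9, 125.3]
tcp_rot: [-1.565, -0.002, -1.649]
contact_force: [0.8, -0.5, -2.7]
opening: 0.569
t 12.42 p [ 519.3 -278.9  125.3] yaw -94.5 open 0.569 F [ 0.8 -0.5 -2.7]
rotvec [-0.36  0.51  0.13] | shift in current frame [-27.01   1.94  -4.67] | in target frame [-26.96   2.03  -4.9 ]
```

View pics/s11.png

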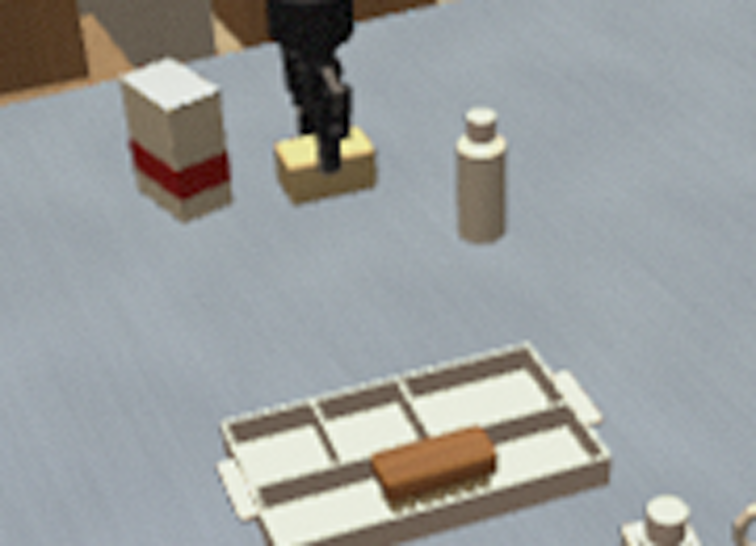

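```bash
python3 -m crank '[[-0.2,0.2,0.1,-1.5,0,-0.3,-0.4],[-0.2,0.2,0,-3,0.1,-0.6,-0.4],[0,0,0,-3.8,0.2,-0.7,-0.4],[0,0,0,-3.8,0.2,-0.7,-0.4],[0,0,0,-3.8,0.3,-0.7,-0.4],[0,0,0,-3.8,0.3,-0.7,-0.4],[0,0,0,-3.2,0.3,-0.5,-0.4],[0,0,0,-2,0.3,-0.3,-0.4],[0,0,0,-1,0.2,-0.1,-0.4],[0,0,0,0,0,0,-0.4]]'; python3 d.py 496 -6 105 -95
```

```text
clock: 13.35
eef_pos: [495.4, -8.0, 103.5]
tcp_rot: [-1.573, -0.002, -1.682]
contact_force: [-0.3, -0.9, -2.0]
opening: 0.568
t 13.35 p [495.4  -8.  103.5] yaw -96.4 open 0.568 F [-0.3 -0.9 -2. ]
rotvec [ 0.12 -1.36  0.11] | shift in current frame [-0.21 -0.15  0.04] | in target frame [-0.21 -0.15  0.05]
```

```bash
python3 -m crank '[[0.1,-0.8,0.1,-0.1,0.4,0,-0.4],[0,-0.5,0,-0.1,0.8,0,-0.4],[0,0,0,0,0.8,0,-0.4],[0,0,0,0,0.8,0,-0.4],[0,0,0,0,0.6,0,-0.4],[0,0,0,0,0.4,0,-0.4],[0,0,0,0,0.2,0,-0.4],[0,0,0,0,0,0,-0.4],[0,0,0,0,0,0,-0.4],[0,0,0,0,0,0,-0.4]]'; python3 d.py 496 -6 42 -95
python3 - <<'E'
from h import *
cv2.imwrite('pics/w12.png',cams.grab_frame('wrist'))
t=cams.grab_frame('scene');cv2.imwrite('pics/s12.png',cv2.resize(t[110:240,170:350],None,fx=4.2,fy=4.2,interpolation=cv2.INTER_CUBIC))
E
```

```text
clock: 14.18
eef_pos: [495.2, -9.8, 57.9]
tcp_rot: [-1.573, -0.001, -1.664]
contact_force: [0.6, -0.2, -2.5]
opening: 0.572
t 14.18 p [495.2  -9.8  57.9] yaw -95.3 open 0.572 F [ 0.6 -0.2 -2.5]
rotvec [ 0.14 -0.32  0.06] | shift in current frame [-0.39  1.59  0.05] | in target frame [-0.38  1.59  0.05]
```

View pics/w12.png

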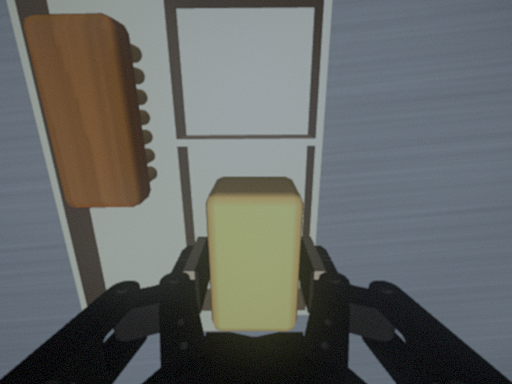

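View pics/s12.png

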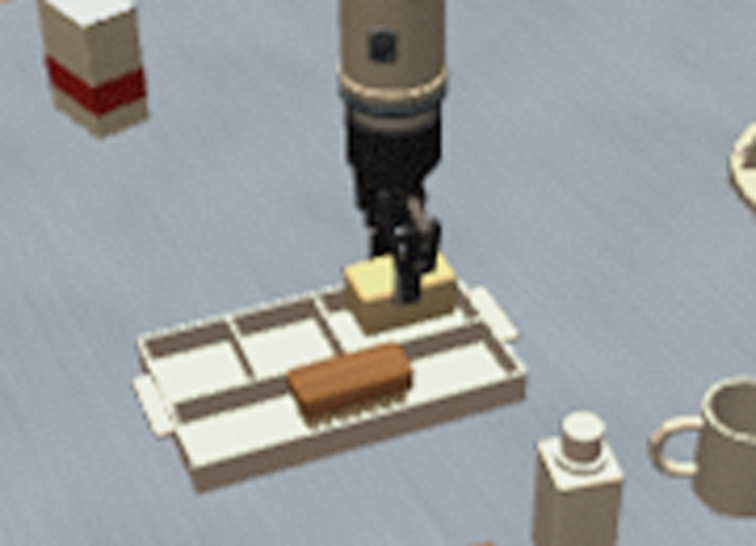

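```bash
python3 -m crank '[[0,-0.2,0,-0.2,0.1,0,-0.4],[0,-0.1,0,-0.2,0.2,0,-0.4],[0,0,0,0,0.2,0,-0.4],[0,0,0,0,0.2,0,-0.4],[0,0,0,0,0.2,0,-0.4],[0,0,0,0,0.1,0,-0.4],[0,0,0,0,0.1,0,-0.4],[0,0,0,0,0,0,-0.4],[0,0,0,0,0,0,-0.4],[0,0,0,0,0,0,-0.4]]'; python3 d.py 496 -6 42 -95
```

```text
clock: 15.12
eef_pos: [496.4, -4.9, 46.7]
tcp_rot: [-1.571, -0.001, -1.657]
contact_force: [-0.4, -0.6, -3.0]
opening: 0.569
t 15.12 p [496.4  -4.9  46.7] yaw -94.9 open 0.569 F [-0.4 -0.6 -3. ]
rotvec [0.01 0.06 0.05] | shift in current frame [ 0.11  0.47 -0.03] | in target frame [ 0.11  0.47 -0.03]
```

```bash
python3 -m crank '[[0,0,0,0.1,0.1,0,-0.4],[0,0,0,0,0.1,0,-0.4],[0,0,0,0,0.1,0,-0.4],[0,0,0,0,0.1,0,-0.4],[0,0,0,0,0,0,-0.4],[0,0,0,0,0,0,-0.4],[0,0,0,0,0,0,-0.4],[0,0,0,0,0,0,-0.4],[0,0,0,0,0,0,-0.4],[0,0,0,0,0,0,-0.4]]'; python3 d.py 496 -6 42 -95
```

```text
clock: 15.95
eef_pos: [496.8, -6.2, 44.2]
tcp_rot: [-1.57, -0.001, -1.657]
contact_force: [-0.6, 0.2, -2.4]
opening: 0.573
t 15.95 p [496.8  -6.2  44.2] yaw -95.0 open 0.573 F [-0.6  0.2 -2.4]
rotvec [-0.05  0.03  0.04] | shift in current frame [-0.01  0.22 -0.08] | in target frame [-0.01  0.22 -0.08]
```

```bash
python3 -m crank '[[0,0,0,0,0.1,0,-0.4],[0,0,0,0,0.1,0,-0.4],[0,0,0,0,0.1,0,-0.4],[0,0,0,0,0.1,0,-0.4],[0,0,0,0,0,0,-0.4],[0,0,0,0,0,0,-0.4],[0,0,0,0,0,0,-0.4],[0,0,0,0,0,0,-0.4],[0,0,0,0,0,0,-0.4],[0,0,0,0,0,0,-0.4]]'; python3 d.py 496 -6 42 -95
```

```text
clock: 16.78
eef_pos: [496.8, -6.1, 44.0]
tcp_rot: [-1.571, -0.001, -1.657]
contact_force: [-1.9, 0.1, 2.7]
opening: 0.572
t 16.78 p [496.8  -6.1  44. ] yaw -95.0 open 0.572 F [-1.9  0.1  2.7]
rotvec [-0.01  0.04  0.04] | shift in current frame [-0.01  0.2  -0.08] | in target frame [-0.01  0.2  -0.08]
```

```bash
python3 -m crank '[[0,0,0,0,0,0,0.25],[0,0,0,0,0,0,0.35],[0,0,0,0,0,0,0.4],[0,0,0,0,0,0,0.4],[0,0,0,0,-0.4,0,0.4],[0,0,0,0,-1,0,0.4],[0,0,0,0,-2,0,0.6],[0,0,0,0,-3.5,0,1],[0,0,0,0,-4,0,1],[0,0,0,0,-4,0,1]]'; python3 -m crank '[[0,0,0,-2,-1,0,1],[0,0,0,-3,0,0,1],[0,0,0,-4,0,-0.2,1],[0,0,0,-4,0,-0.2,1],[0,0,0,-4,0,-0.2,1],[0,0,0,-4,0,-0.2,1],[0,0,0,-4,0,-0.2,1],[0,0,0,-4,0,-0.2,1],[0,0,0,-4,0,-0.2,1],[0,0,0,-3,0,0,1]]'; python3 d.py 447 391 200 -95
python3 - <<'E'
from h import *
t=cams.grab_frame('top');cv2.imwrite('pics/t13.png',cv2.resize(t[90:240,180:320],None,fx=4,fy=4,interpolation=cv2.INTER_CUBIC))
E
```

```text
clock: 17.62
eef_pos: [491.7, -6.0, 193.6]
tcp_rot: [-1.586, -0.002, -1.657]
contact_force: [1.0, 0.6, -0.5]
opening: 1.001
clock: 18.45
eef_pos: [515.1, 363.6, 228.3]
tcp_rot: [-1.558, 0.004, -1.667]
contact_force: [-0.0, -0.2, -0.5]
opening: 0.996
t 18.45 p [515.1 363.6 228.3] yaw -95.5 open 0.996 F [-0.  -0.2 -0.5]
rotvec [-0.76 -0.51 -0.25] | shift in current frame [-2.06  2.74 -7.08] | in target frame [-2.14  2.83 -7.03]
```

View pics/t13.png

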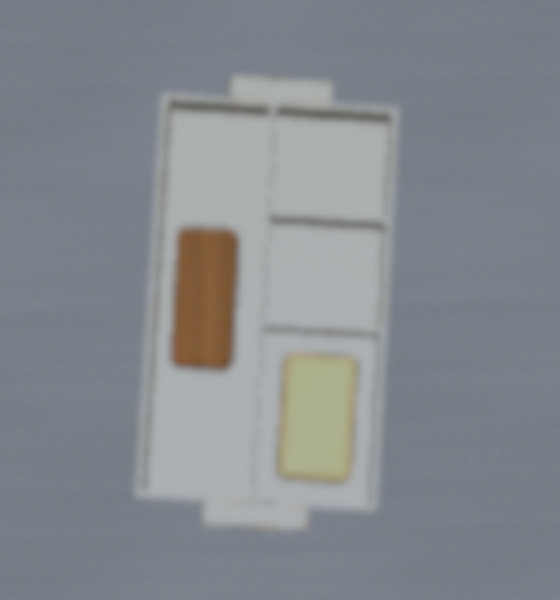

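```bash
python3 -m crank '[[-0.4,-0.3,-0.1,-0.5,0.2,-1.5,1],[-0.3,-0.2,-0.1,-0.6,0.5,-2,1],[0,0,0,-0.6,0.7,-2,1],[0,0,0,-0.4,0.7,-1.2,1],[0,0,0,0,0.6,-0.3,1],[0,0,0,0,0.2,0,1],[0,0,0,0,0,0,1],[0,0,0,0,0,0,1],[0,0,0,0,0,0,1],[0,0,0,0,0,0,1]]'; python3 d.py 447 391 120 -95
python3 - <<'E'
from h import *
s=r.sense();c=cam('wrist',s);cv2.imwrite('pics/w14.png',cams.grab_frame('wrist'))
print(proj(c,(447,391,55)),proj(c,(447+27,391,55)),proj(c,(447,391+27,55)),proj(c,(447,391-27,55)))
E
```

```text
clock: 19.33
eef_pos: [447.8, 399.4, 203.6]
tcp_rot: [-1.564, 0.008, -1.652]
contact_force: [-0.4, 0.3, 0.6]
opening: 1.001
t 19.33 p [447.8 399.4 203.6] yaw -94.7 open 1.001 F [-0.4  0.3  0.6]
rotvec [-0.41  0.32 -0.44] | shift in current frame [ 0.91  8.35 -0.07] | in target frame [ 0.85  8.36 -0.01]
[262.87158707 185.99214631] [261.00574543 160.96293601] [237.67889573 187.92744554] [288.20749119 184.04584549]
```

View pics/w14.png

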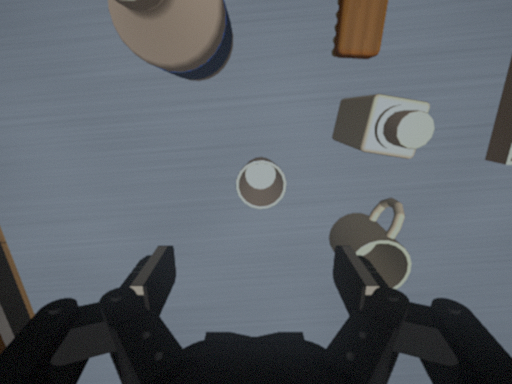

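```bash
python3 -m crank '[[-0.2,0.2,-0.2,0.2,0.8,0.1,1],[-0.2,0.1,-0.2,0.2,1.5,0.1,1],[0,0,0,0.1,2,0,1],[0,0,0,0.1,2,0,1],[0,0,0,0,2,0,1],[0,0,0,0,1.5,0,1],[0,0,0,0,0.8,0,1],[0,0,0,0,0.3,0,1],[0,0,0,0,0,0,1],[0,0,0,0,0,0,1]]' 20; python3 d.py 449 393 36 -95
python3 - <<'E'
from h import *
s=r.sense();c=cam('wrist',s);cv2.imwrite('pics/w15.png',cams.grab_frame('wrist'))
print(proj(c,(449,393,55)))
E
```

```text
clock: 20.22
eef_pos: [451.1, 389.8, 83.1]
tcp_rot: [-1.573, -0.003, -1.662]
contact_force: [0.2, -0.5, 0.5]
opening: 1.001
t 20.22 p [451.1 389.8  83.1] yaw -95.2 open 1.001 F [ 0.2 -0.5  0.5]
rotvec [ 0.13 -0.23  0.14] | shift in current frame [-0.31  4.71 -0.23] | in target frame [-0.3   4.71 -0.24]
[249.35512193 238.6002671 ]
```

View pics/w15.png

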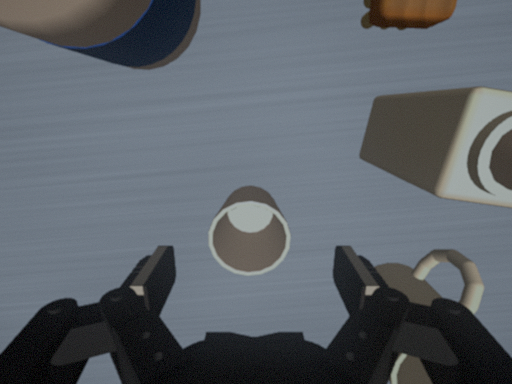

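```bash
python3 -m crank '[[0,0,0,-0.1,0.4,-0.1,1],[0,0,0,-0.2,0.8,-0.1,1],[0,0,0,-0.1,0.9,0,1],[0,0,0,0,0.8,0,1],[0,0,0,0,0.6,0,1],[0,0,0,0,0.4,0,1],[0,0,0,0,0.2,0,1],[0,0,0,0,0,0,1],[0,0,0,0,0,0,1],[0,0,0,0,0,0,1]]' 20; python3 d.py 449 393 36 -95
python3 - <<'E'
from h import *
s=r.sense();c=cam('wrist',s);cv2.imwrite('pics/w16.png',cams.grab_frame('wrist'))
print(proj(c,(449,393,55)))
E
```

```text
clock: 21.1
eef_pos: [450.8, 396.1, 40.4]
tcp_rot: [-1.57, 0.001, -1.662]
contact_force: [0.2, -1.3, -0.1]
opening: 1.001
t 21.1 p [450.8 396.1  40.4] yaw -95.2 open 1.001 F [ 0.2 -1.3 -0.1]
rotvec [-0.07 -0.2  -0.07] | shift in current frame [ 0.32  0.44 -0.15] | in target frame [ 0.32  0.44 -0.15]
[260.48807511 276.11676444]
```

View pics/w16.png

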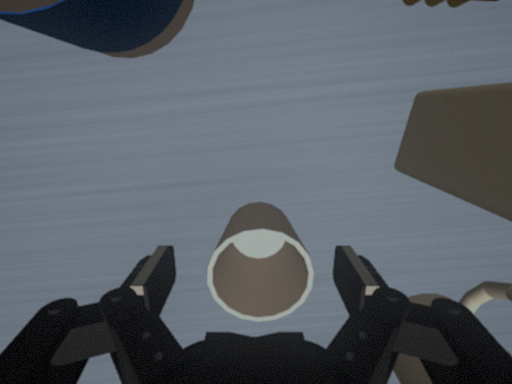

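```bash
python3 -m crank '[[0,0,0,0.3,0.3,-0.1,1],[0,0,0,0,0,0,1],[0,0,0,0,0,0,0.7],[0,0,0,0,0,0,0.5],[0,0,0,0,0,0,0.4],[0,0,0,0,0,0,0.3],[0,0,0,0,0,0,0.2],[0,0,0,0,0,0,0.1],[0,0,0,0,0,0,0],[0,0,0,0,0,0,0]]' 25; python3 d.py 667 -21 220 -95
python3 - <<'E'
from h import *
s=r.sense();c=cam('wrist',s);cv2.imwrite('pics/w17.png',cams.grab_frame('wrist'))
E
```

```text
clock: 21.98
eef_pos: [450.1, 393.4, 38.7]
tcp_rot: [-1.568, 0.003, -1.662]
contact_force: [0.3, 1.0, -0.9]
opening: 0.605
t 21.98 p [450.1 393.4  38.7] yaw -95.2 open 0.605 F [ 0.3  1.  -0.9]
rotvec [-0.17 -0.22 -0.17] | shift in current frame [ 39.24 -18.17  25.42] | in target frame [ 39.39 -18.13  25.22]
```

View pics/w17.png

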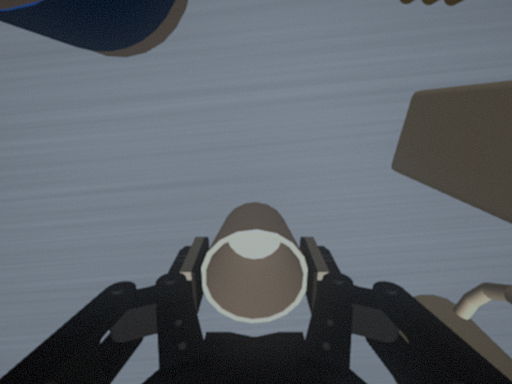

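```bash
python3 -m crank '[[0,0,0,0,-0.5,0,0],[0,0,0,0,-1,0,0],[0,0,0,0,-2,0,0],[0,0,0,0,-2.5,0,0],[0,0,0,0,-3,0,0],[0,0,0,0,-3,0,0],[0,0,0,0,-3,0,0],[0,0,0,0,-1.5,0,0],[0,0,0,0,-0.5,0,0],[0,0,0,0,0,0,0]]'; python3 d.py 667 -21 180 -95
python3 - <<'E'
from h import *
s=r.sense();c=cam('wrist',s);cv2.imwrite('pics/w18.png',cams.grab_frame('wrist'))
E
```

```text
clock: 22.87
eef_pos: [448.6, 392.1, 221.9]
tcp_rot: [-1.568, 0.003, -1.662]
contact_force: [-0.1, -0.8, -0.2]
opening: 0.602
t 22.87 p [448.6 392.1 221.9] yaw -95.2 open 0.602 F [-0.1 -0.8 -0.2]
rotvec [-0.15 -0.21 -0.15] | shift in current frame [39.16  4.15 25.49] | in target frame [39.25  4.19 25.35]
```

View pics/w18.png

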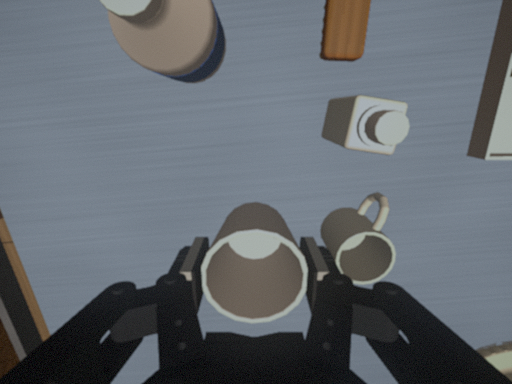

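```bash
python3 -m crank '[[0,0,0,1.2,0,0.8,0],[0,0,0,2.2,0,1.4,0],[0,0,0,3,0,2,0],[0,0,0,3.2,0,2.1,0],[0,0,0,3.2,0,2.1,0],[0,0,0,3.2,0,2.1,0],[0,0,0,3.2,0,2.1,0],[0,0,0,3.2,0.2,2.1,0],[0,0,0,3.2,0.3,2.1,0],[0,0,0,3.2,0.4,2.1,0]]'; python3 d.py 667 -21 180 -95
```

```text
clock: 23.75
eef_pos: [608.4, 72.9, 196.2]
tcp_rot: [-1.589, -0.007, -1.65]
contact_force: [0.8, 0.1, 0.2]
opening: 0.599
t 23.75 p [608.4  72.9 196.2] yaw -94.6 open 0.599 F [0.8 0.1 0.2]
rotvec [1.02 0.44 0.4 ] | shift in current frame [8.88 1.57 6.61] | in target frame [8.85 1.62 6.65]
```

```bash
python3 -m crank '[[0.4,0.2,0.2,2.2,0.2,1.7,0],[0.4,0.2,0.2,2,0.2,1.5,0],[0,0,0,1.7,0.3,1.2,0],[0,0,0,1.2,0.5,0.8,0],[0,0,0,0.6,0.8,0.4,0],[0,0,0,0.2,1,0,0],[0,0,0,0,1,0,0],[0,0,0,0,1,0,0],[0,0,0,0,0.6,0,0],[0,0,0,0,0,0,0]]'; python3 d.py 667.2 -21.4 100 -95
```

```text
clock: 24.58
eef_pos: [651.3, -25.7, 120.0]
tcp_rot: [-1.595, -0.004, -1.664]
contact_force: [-0.2, -0.6, -1.1]
opening: 0.6
t 24.58 p [651.3 -25.7 120. ] yaw -95.4 open 0.6 F [-0.2 -0.6 -1.1]
rotvec [ 1.41 -0.36  0.2 ] | shift in current frame [-0.58  1.96  1.59] | in target frame [-0.56  2.    1.55]
```

```bash
python3 -m crank '[[0.7,-0.2,0.1,-0.2,0.3,0.5,0],[0.7,-0.2,0.1,-0.2,0.4,0.5,0],[0,0,0,-0.1,0.5,0.4,0],[0,0,0,0,0.5,0,0],[0,0,0,0,0.3,0,0],[0,0,0,0,0,0,0],[0,0,0,0,0,0,0],[0,0,0,0,0,0,0],[0,0,0,0,0,0,0],[0,0,0,0,0,0,0]]'; python3 d.py 667.2 -21.4 45 -95
python3 - <<'E'
from h import *
s=r.sense();c=cam('wrist',s);cv2.imwrite('pics/w19.png',cams.grab_frame('wrist'))
t=cams.grab_frame('scene');cv2.imwrite('pics/s19.png',cv2.resize(t[110:240,170:350],None,fx=4.2,fy=4.2,interpolation=cv2.INTER_CUBIC))
def cad(x,y,z): 
    a=np.radians(-5);return (572.8+x*np.cos(a)-y*np.sin(a),24+x*np.sin(a)+y*np.cos(a),z)
for p in [(134,3),(134,-77),(60,-77)]: print(p,proj(c,cad(*p,30)).round(0))
E
```

```text
clock: 25.42
eef_pos: [667.8, -18.5, 99.2]
tcp_rot: [-1.566, 0.001, -1.653]
contact_force: [-0.3, -0.5, 0.5]
opening: 0.599
t 25.42 p [667.8 -18.5  99.2] yaw -94.7 open 0.599 F [-0.3 -0.5  0.5]
rotvec [-0.28  0.3  -0.05] | shift in current frame [ 0.3   5.42 -0.06] | in target frame [ 0.3   5.42 -0.03]
(134, 3) [205. 168.]
(134, -77) [312. 168.]
(60, -77) [305. 256.]
```

View pics/w19.png

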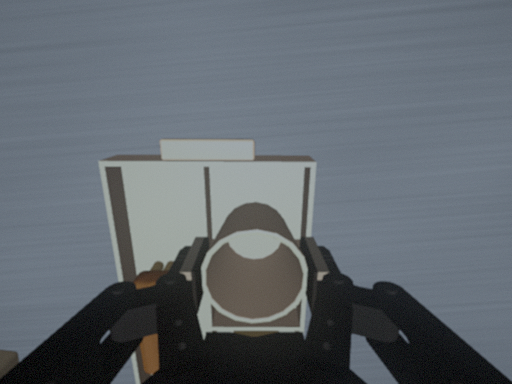

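View pics/s19.png

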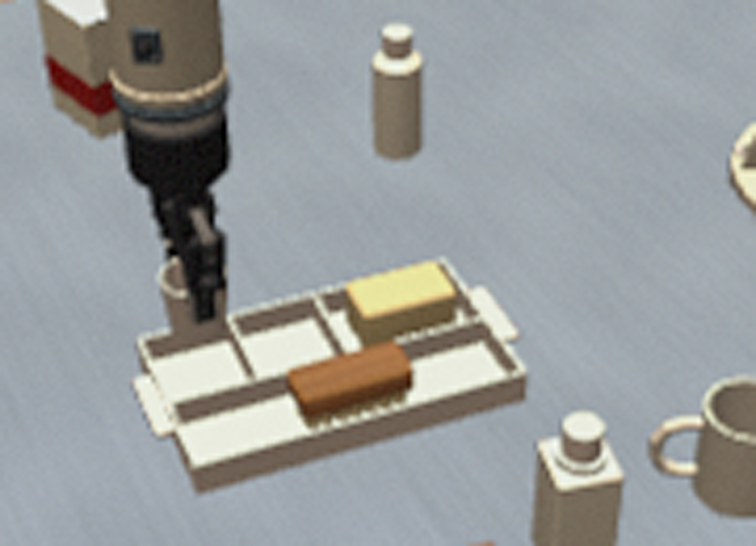

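```bash
python3 -m crank '[[-0.1,0.2,0,0.2,0.4,0,0],[-0.1,0.1,0,0.1,0.7,0,0],[0,0,0,0,0.8,0,0],[0,0,0,0,0.8,0,0],[0,0,0,0,0.7,0,0],[0,0,0,0,0.5,0,0],[0,0,0,0,0.3,0,0],[0,0,0,0,0.1,0,0],[0,0,0,0,0,0,0],[0,0,0,0,0,0,0]]'; python3 d.py 667.2 -21.4 44 -95
```

```text
clock: 26.35
eef_pos: [666.6, -21.9, 50.0]
tcp_rot: [-1.572, 0.001, -1.659]
contact_force: [-0.2, -0.6, 0.6]
opening: 0.602
t 26.35 p [666.6 -21.9  50. ] yaw -95.1 open 0.602 F [-0.2 -0.6  0.6]
rotvec [ 0.07 -0.05 -0.04] | shift in current frame [-0.06  0.6   0.05] | in target frame [-0.06  0.6   0.05]
```

```bash
python3 -m crank '[[0,0,0,0,0.2,0,0],[0,0,0,0,0.2,0,0],[0,0,0,0,0.1,0,0],[0,0,0,0,0.1,0,0],[0,0,0,0,0.1,0,0],[0,0,0,0,0,0,0],[0,0,0,0,0,0,0],[0,0,0,0,0,0,0],[0,0,0,0,0,0,0],[0,0,0,0,0,0,0]]'; python3 d.py 667.2 -21.4 44 -95
python3 - <<'E'
from h import *
s=r.sense();c=cam('wrist',s);cv2.imwrite('pics/w20.png',cams.grab_frame('wrist'))
t=cams.grab_frame('scene');cv2.imwrite('pics/s20.png',cv2.resize(t[130:230,180:320],None,fx=5.4,fy=5.4,interpolation=cv2.INTER_CUBIC))
E
```

```text
clock: 27.18
eef_pos: [667.8, -21.9, 44.0]
tcp_rot: [-1.569, 0.001, -1.659]
contact_force: [0.7, 0.3, -1.0]
opening: 0.603
t 27.18 p [667.8 -21.9  44. ] yaw -95.0 open 0.603 F [ 0.7  0.3 -1. ]
rotvec [-0.09 -0.05 -0.05] | shift in current frame [-0.05 -0.   -0.06] | in target frame [-0.05 -0.   -0.06]
```

View pics/s20.png

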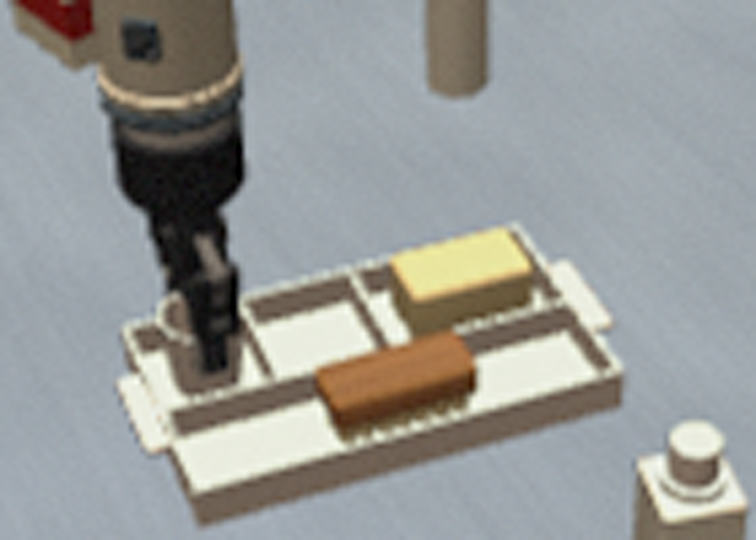

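Nearly at the floor. One more small descent to feel contact.

```bash
python3 -m crank '[[0,0,0,0,0.1,0,0],[0,0,0,0,0.1,0,0],[0,0,0,0,0.1,0,0],[0,0,0,0,0,0,0],[0,0,0,0,0,0,0],[0,0,0,0,0,0,0],[0,0,0,0,0,0,0],[0,0,0,0,0,0,0],[0,0,0,0,0,0,0],[0,0,0,0,0,0,0]]'; python3 d.py 667.2 -21.4 44 -95
```

```text
clock: 28.12
eef_pos: [668.4, -22.0, 43.7]
tcp_rot: [-1.568, 0.001, -1.659]
contact_force: [0.7, 0.3, 0.5]
opening: 0.602
t 28.12 p [668.4 -22.   43.7] yaw -95.0 open 0.602 F [0.7 0.3 0.5]
rotvec [-0.16 -0.05 -0.05] | shift in current frame [-0.05 -0.03 -0.13] | in target frame [-0.05 -0.03 -0.13]
```

```bash
python3 -m crank '[[0,0,0,0,0,0,0.3],[0,0,0,0,0,0,0.4],[0,0,0,0,0,0,0.45],[0,0,0,0,0,0,0.45],[0,0,0,0,-0.3,0,0.45],[0,0,0,0,-0.8,0,0.45],[0,0,0,0,-1.5,0,0.5],[0,0,0,0,-3,0,0.8],[0,0,0,0,-4,0,1],[0,0,0,0,-4,0,1]]'; python3 -m crank '[[0,0,0,0,-3,-1,1],[0,0,0,0.5,-2,-2,1],[0,0,0,2,0,-3,1],[0,0,0,2.3,0,-3.2,1],[0,0,0,2.3,0,-3.2,1],[0,0,0,2.3,0,-3.2,1],[0,0,0,2.3,0,-3.2,1],[0,0,0,2.3,0,-3,1],[0,0,0,2.3,0,-2.5,1],[0,0,0,2,0,-2,1]]'; python3 d.py 364 -261 200 -95
python3 - <<'E'
from h import *
t=cams.grab_frame('top');cv2.imwrite('pics/t21.png',cv2.resize(t[90:240,180:320],None,fx=4,fy=4,interpolation=cv2.INTER_CUBIC))
E
```

```text
clock: 28.95
eef_pos: [662.3, -21.8, 176.4]
tcp_rot: [-1.585, -0.0, -1.659]
contact_force: [1.2, 0.5, 0.2]
opening: 1.0
clock: 29.78
eef_pos: [383.4, -182.8, 247.0]
tcp_rot: [-1.553, -0.001, -1.651]
contact_force: [0.8, -0.5, 1.1]
opening: 1.0
t 29.78 p [ 383.4 -182.8  247. ] yaw -94.6 open 1.0 F [ 0.8 -0.5  1.1]
rotvec [-1.01  0.4   0.04] | shift in current frame [ 7.95  4.68 -1.39] | in target frame [ 7.96  4.7  -1.25]
```

View pics/t21.png

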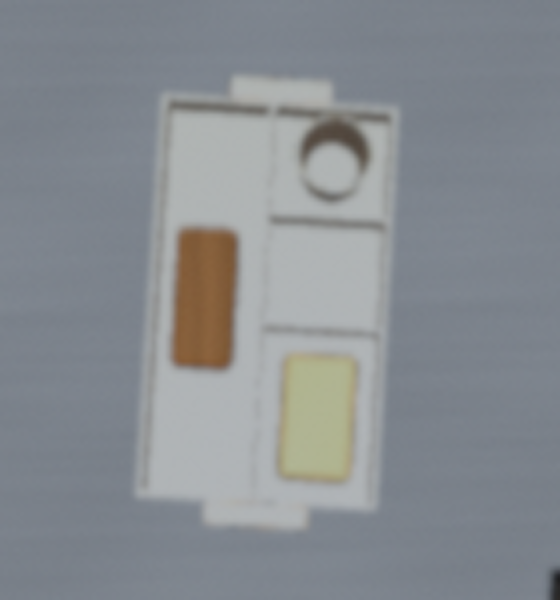

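```bash
python3 -m crank '[[-0.5,0.2,0,1.5,0.3,-0.3,1],[-0.5,0.2,0,2,0.6,-0.4,1],[0,0,0,1.8,0.8,-0.3,1],[0,0,0,1.3,0.8,-0.2,1],[0,0,0,0.7,0.7,0,1],[0,0,0,0.2,0.5,0,1],[0,0,0,0,0.3,0,1],[0,0,0,0,0,0,1],[0,0,0,0,0,0,1],[0,0,0,0,0,0,1]]' 40; python3 d.py 364 -261 82 -95
python3 - <<'E'
from h import *
s=r.sense();c=cam('wrist',s);cv2.imwrite('pics/w22.png',cams.grab_frame('wrist'))
print(proj(c,(364,-261,130)),proj(c,(364,-261,0)))
E
```

```text
clock: 30.67
eef_pos: [359.3, -262.1, 211.2]
tcp_rot: [-1.566, -0.005, -1.663]
contact_force: [-0.0, -0.7, 0.3]
opening: 1.004
t 30.67 p [ 359.3 -262.1  211.2] yaw -95.3 open 1.004 F [-0.  -0.7  0.3]
rotvec [-0.3 -0.3  0.3] | shift in current frame [-0.23 12.92  0.39] | in target frame [-0.15 12.92  0.46]
[251.51184342 202.07994091] [251.74355677 169.07538241]
```

View pics/w22.png

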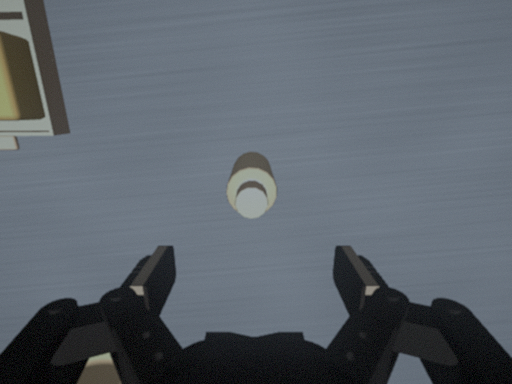

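```bash
python3 -m crank '[[-0.2,-0.2,0.2,-0.1,0.5,0.2,1],[-0.1,-0.1,0.1,-0.1,1,0.2,1],[0,0,0,0,1.5,0,1],[0,0,0,0,1.5,0,1],[0,0,0,0,1.5,0,1],[0,0,0,0,1.2,0,1],[0,0,0,0,0.8,0,1],[0,0,0,0,0.4,0,1],[0,0,0,0,0,0,1],[0,0,0,0,0,0,1]]' 40; python3 d.py 364 -261 82 -95
python3 - <<'E'
from h import *
s=r.sense();c=cam('wrist',s);cv2.imwrite('pics/w23.png',cams.grab_frame('wrist'))
print(proj(c,(364,-261,130)),proj(c,(364,-261,0)))
E
```

```text
clock: 31.55
eef_pos: [366.5, -258.4, 120.8]
tcp_rot: [-1.57, 0.0, -1.653]
contact_force: [1.0, 0.5, 0.6]
opening: 0.998
t 31.55 p [ 366.5 -258.4  120.8] yaw -94.7 open 0.998 F [1.  0.5 0.6]
rotvec [-0.06  0.28 -0.02] | shift in current frame [ 0.28  3.88 -0.24] | in target frame [ 0.28  3.88 -0.23]
[259.4745589 271.4314726] [256.82021163 195.07156956]
```

View pics/w23.png

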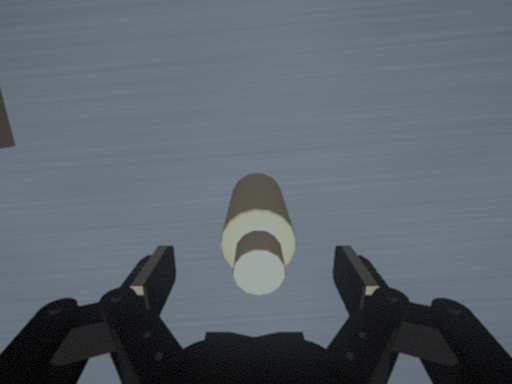

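Accurate. Descend the rest and close after settling.

```bash
python3 -m crank '[[0,0.2,0,0.1,0.4,-0.1,1],[0,0.1,0,0.1,0.7,-0.1,1],[0,0,0,0,0.8,0,1],[0,0,0,0,0.7,0,1],[0,0,0,0,0.5,0,1],[0,0,0,0,0.3,0,1],[0,0,0,0,0.1,0,1],[0,0,0,0,0,0,1],[0,0,0,0,0,0,1],[0,0,0,0,0,0,1]]' 40; python3 d.py 364 -261 82 -95

```

```text
clock: 32.43
eef_pos: [365.3, -261.4, 83.7]
tcp_rot: [-1.567, -0.001, -1.659]
contact_force: [-0.5, 0.2, 0.1]
opening: 1.0
t 32.43 p [ 365.3 -261.4   83.7] yaw -95.1 open 1.0 F [-0.5  0.2  0.1]
rotvec [-0.23 -0.07  0.08] | shift in current frame [-0.03  0.17 -0.14] | in target frame [-0.03  0.17 -0.14]
```

```bash
python3 -m crank '[[0,0,0,0,0.1,-0.1,1],[0,0,0,0,0,0,1],[0,0,0,0,0,0,0.6],[0,0,0,0,0,0,0.4],[0,0,0,0,0,0,0.2],[0,0,0,0,0,0,0],[0,0,0,0,0,0,-0.2],[0,0,0,0,0,0,-0.3],[0,0,0,0,0,0,-0.3],[0,0,0,0,0,0,-0.3]]' 45; python3 d.py 364 -261 82 -95
python3 -m crank '[[0,0,0,0,-0.5,0,-0.3],[0,0,0,0,-1,0,-0.3],[0,0,0,0,-1.5,0,-0.3],[0,0,0,0,-1.5,0,-0.3],[0,0,0,0,-1.5,0,-0.3],[0,0,0,0,-1.2,0,-0.3],[0,0,0,0,-0.6,0,-0.3],[0,0,0,0,-0.2,0,-0.3],[0,0,0,0,0,0,-0.3],[0,0,0,0,0,0,-0.3]]'
python3 d.py 591.5 -14.8 170 -95
python3 - <<'E'
from h import *
s=r.sense();c=cam('wrist',s);cv2.imwrite('pics/w24.png',cams.grab_frame('wrist'))
t=cams.grab_frame('scene');cv2.imwrite('pics/s24.png',cv2.resize(t[60:260,170:370],None,fx=3,fy=3,interpolation=cv2.INTER_CUBIC))
E
```

```text
clock: 33.27
eef_pos: [364.9, -261.5, 83.8]
tcp_rot: [-1.565, -0.002, -1.659]
contact_force: [-0.7, 0.0, -0.0]
opening: 0.545
t 33.27 p [ 364.9 -261.5   83.8] yaw -95.1 open 0.545 F [-0.7  0.  -0. ]
rotvec [-0.35 -0.08  0.12] | shift in current frame [-0.04  0.18 -0.1 ] | in target frame [-0.04  0.18 -0.1 ]
clock: 34.1
eef_pos: [362.9, -260.3, 170.8]
tcp_rot: [-1.567, -0.001, -1.659]
contact_force: [-0.3, -1.0, -3.5]
opening: 0.544
t 34.1 p [ 362.9 -260.3  170.8] yaw -95.1 open 0.544 F [-0.3 -1.  -3.5]
rotvec [-0.23 -0.08  0.07] | shift in current frame [-26.48   0.13  20.6 ] | in target frame [-26.45   0.08  20.64]
```

View pics/w24.png

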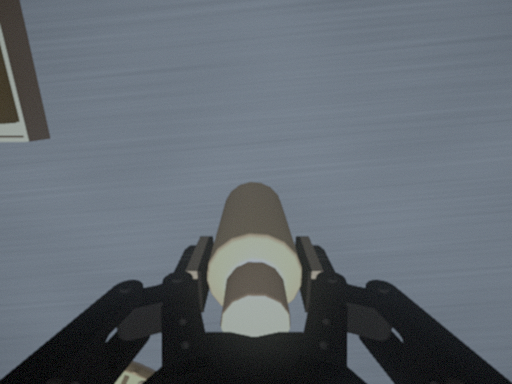

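View pics/s24.png

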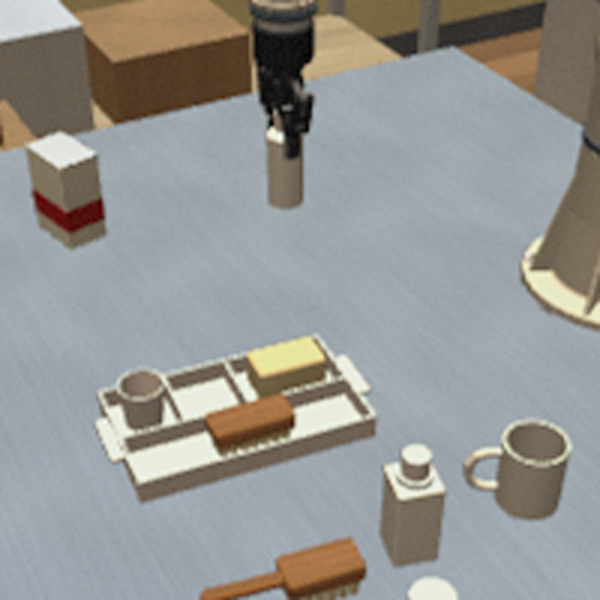

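```bash
python3 -m crank '[[0,0,0,-1,-0.2,0.8,-0.3],[0,0,0,-2,-0.3,1.6,-0.3],[0,0,0,-2.8,-0.3,2.2,-0.3],[0,0,0,-3,0,2.4,-0.3],[0,0,0,-3,0,2.4,-0.3],[0,0,0,-3,0,2.4,-0.3],[0,0,0,-3,0,2.4,-0.3],[0,0,0,-2.5,0,2,-0.3],[0,0,0,-2,0,1.5,-0.3],[0,0,0,-1.2,0,0.8,-0.3]]'
python3 d.py 591.5 -14.8 150 -95
```

```text
clock: 35.03
eef_pos: [571.5, -33.1, 169.8]
tcp_rot: [-1.581, 0.001, -1.666]
contact_force: [-0.2, -0.1, -1.4]
opening: 0.545
t 35.03 p [571.5 -33.1 169.8] yaw -95.5 open 0.545 F [-0.2 -0.1 -1.4]
rotvec [ 0.56 -0.46 -0.07] | shift in current frame [-2.01  1.97  1.83] | in target frame [-2.    1.98  1.83]
```

```bash
python3 -m crank '[[0.2,-0.2,0,-0.7,0,0.6,-0.3],[0.2,-0.2,0,-0.7,0.1,0.6,-0.3],[0,0,0,-0.4,0.3,0.4,-0.3],[0,0,0,-0.1,0.4,0,-0.3],[0,0,0,0,0.5,0,-0.3],[0,0,0,0,0.4,0,-0.3],[0,0,0,0,0.2,0,-0.3],[0,0,0,0,0,0,-0.3],[0,0,0,0,0,0,-0.3],[0,0,0,0,0,0,-0.3]]'
python3 d.py 591.5 -14.8 90 -95
python3 - <<'E'
from h import *
s=r.sense();c=cam('wrist',s);cv2.imwrite('pics/w25.png',cams.grab_frame('wrist'))
t=cams.grab_frame('scene');cv2.imwrite('pics/s25.png',cv2.resize(t[100:240,180:330],None,fx=4.2,fy=4.2,interpolation=cv2.INTER_CUBIC))
def cad(x,y,z): 
    a=np.radians(-5);return (572.8+x*np.cos(a)-y*np.sin(a),24+x*np.sin(a)+y*np.cos(a),z)
for p in [(134,3),(134,-77),(58,-77),(58,3)]: print(p,proj(c,cad(*p,30)).round(0))
E
```

```text
clock: 35.87
eef_pos: [586.3, -17.2, 145.2]
tcp_rot: [-1.581, -0.0, -1.66]
contact_force: [-0.0, -0.4, -2.2]
opening: 0.541
t 35.87 p [586.3 -17.2 145.2] yaw -95.1 open 0.541 F [-0.  -0.4 -2.2]
rotvec [ 0.57 -0.1   0.02] | shift in current frame [-0.28  5.51  0.55] | in target frame [-0.28  5.52  0.5 ]
(134, 3) [201.  57.]
(134, -77) [299.  56.]
(58, -77) [295. 150.]
(58, 3) [206. 150.]
```

View pics/w25.png

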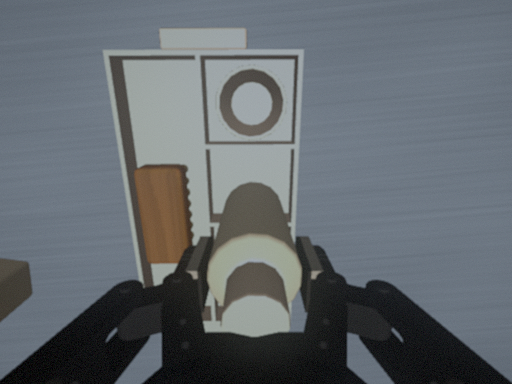

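View pics/s25.png

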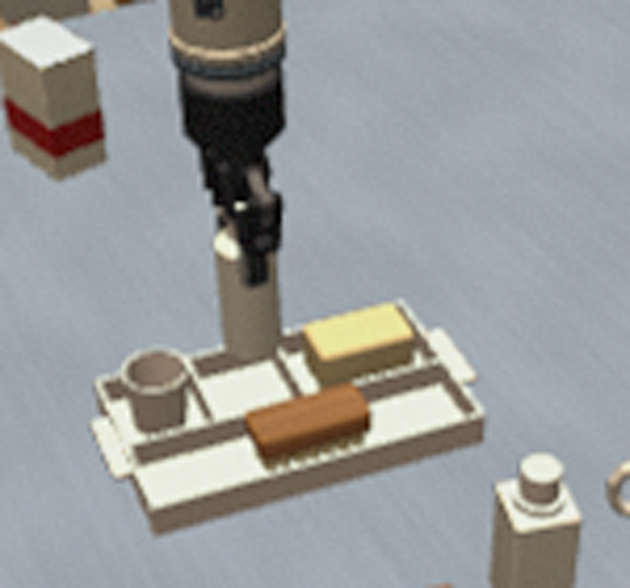

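```bash
python3 -m crank '[[0.3,0,0,-0.2,0,0.3,-0.3],[0.3,0,0,-0.1,0.1,0.2,-0.3],[0,0,0,0,0.3,0.1,-0.3],[0,0,0,0,0.4,0,-0.3],[0,0,0,0,0.4,0,-0.3],[0,0,0,0,0.3,0,-0.3],[0,0,0,0,0.1,0,-0.3],[0,0,0,0,0,0,-0.3],[0,0,0,0,0,0,-0.3],[0,0,0,0,0,0,-0.3]]'
python3 d.py 591.5 -14.8 89 -95
```

```text
clock: 36.8
eef_pos: [593.7, -14.0, 127.7]
tcp_rot: [-1.568, -0.0, -1.659]
contact_force: [0.2, -0.7, -2.8]
opening: 0.551
t 36.8 p [593.7 -14.  127.7] yaw -95.1 open 0.551 F [ 0.2 -0.7 -2.8]
rotvec [-0.14 -0.06  0.01] | shift in current frame [ 0.1   3.87 -0.23] | in target frame [ 0.1   3.87 -0.22]
```

```bash
python3 -m crank '[[0,0,0,0.1,0.3,-0.2,-0.3],[0,0,0,0,0.6,-0.1,-0.3],[0,0,0,0,0.7,0,-0.3],[0,0,0,0,0.7,0,-0.3],[0,0,0,0,0.5,0,-0.3],[0,0,0,0,0.3,0,-0.3],[0,0,0,0,0.2,0,-0.3],[0,0,0,0,0,0,-0.3],[0,0,0,0,0,0,-0.3],[0,0,0,0,0,0,-0.3]]'
python3 d.py 591.5 -14.8 89 -95
python3 - <<'E'
from h import *
s=r.sense();c=cam('wrist',s);cv2.imwrite('pics/w26.png',cams.grab_frame('wrist'))
t=cams.grab_frame('scene');cv2.imwrite('pics/s26.png',cv2.resize(t[100:240,180:330],None,fx=4.2,fy=4.2,interpolation=cv2.INTER_CUBIC))
E
```

```text
clock: 37.63
eef_pos: [590.1, -14.9, 90.5]
tcp_rot: [-1.569, -0.0, -1.659]
contact_force: [-0.3, -0.6, -3.1]
opening: 0.543
t 37.63 p [590.1 -14.9  90.5] yaw -95.1 open 0.543 F [-0.3 -0.6 -3.1]
rotvec [-0.09 -0.07  0.02] | shift in current frame [-0.02  0.15  0.14] | in target frame [-0.02  0.15  0.14]
```

View pics/s26.png

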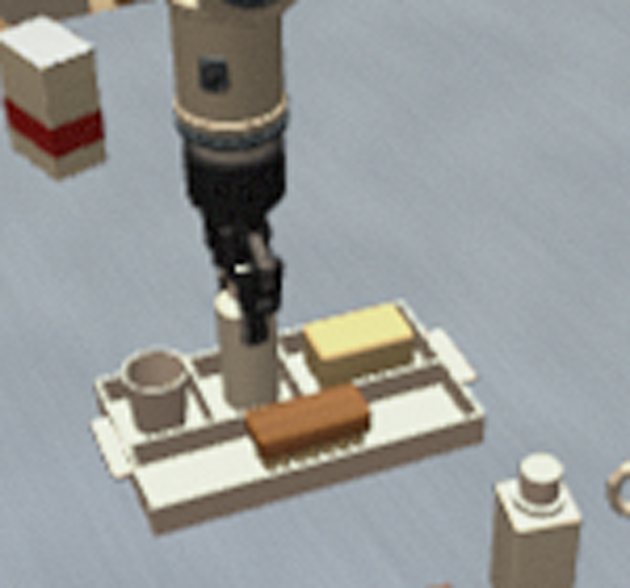

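View pics/w26.png

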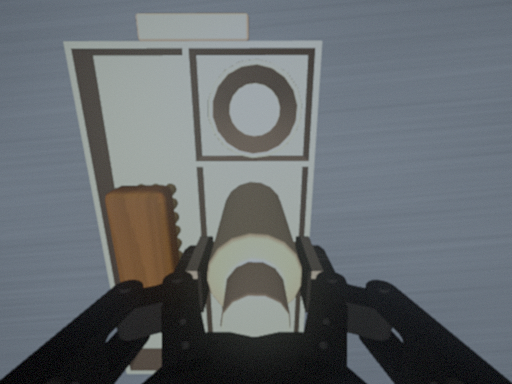

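Still hanging about 2 mm. Lower to contact.

```bash
python3 -m crank '[[0,0,0,0,0.1,0,-0.3],[0,0,0,0,0.1,0,-0.3],[0,0,0,0,0.1,0,-0.3],[0,0,0,0,0.1,0,-0.3],[0,0,0,0,0,0,-0.3],[0,0,0,0,0,0,-0.3],[0,0,0,0,0,0,-0.3],[0,0,0,0,0,0,-0.3],[0,0,0,0,0,0,-0.3],[0,0,0,0,0,0,-0.3]]'
python3 d.py 591.5 -14.8 89 -95
```

```text
clock: 38.57
eef_pos: [591.9, -14.9, 89.1]
tcp_rot: [-1.565, 0.0, -1.659]
contact_force: [-0.2, 0.3, -1.7]
opening: 0.546
t 38.57 p [591.9 -14.9  89.1] yaw -95.1 open 0.546 F [-0.2  0.3 -1.7]
rotvec [-0.35 -0.08 -0.  ] | shift in current frame [-0.01  0.01 -0.05] | in target frame [-0.01  0.01 -0.05]
```

```bash
python3 -m crank '[[-0.2,0,0,0,0.1,0,-0.3],[0,0,0,0,0.1,0,-0.3],[0,0,0,0,0.1,0,-0.3],[0,0,0,0,0,0,-0.3],[0,0,0,0,0,0,-0.3],[0,0,0,0,0,0,-0.3],[0,0,0,0,0,0,-0.3],[0,0,0,0,0,0,-0.3],[0,0,0,0,0,0,-0.3],[0,0,0,0,0,0,-0.3]]'
python3 d.py 591.5 -14.8 89 -95
```

```text
clock: 39.4
eef_pos: [593.6, -14.9, 88.9]
tcp_rot: [-1.566, 0.0, -1.659]
contact_force: [-0.6, 0.4, -1.1]
opening: 0.546
t 39.4 p [593.6 -14.9  88.9] yaw -95.1 open 0.546 F [-0.6  0.4 -1.1]
rotvec [-0.26 -0.07 -0.01] | shift in current frame [ 0.01 -0.01 -0.21] | in target frame [ 0.01 -0.01 -0.21]
```

```bash
python3 -m crank '[[0,0,0,0,0,0,0.2],[0,0,0,0,0,0,0.4],[0,0,0,0,0,0,0.6],[0,0,0,0,0,0,0.8],[0,0,0,0,-0.3,0,0.8],[0,0,0,0,-0.8,0,0.8],[0,0,0,0,-1.5,0,0.8],[0,0,0,0,-2.5,0,0.8],[0,0,0,0,-3,0,0.8],[0,0,0,0,-3,0,0.8]]'
python3 -m crank '[[0,0,0,0,-2,0,1],[0,0,0,0,-1,-0.5,1],[0,0,0,2,0,-1,1],[0,0,0,3,0,-2,1],[0,0,0,3.5,0,-2,1],[0,0,0,3.5,0,-2,1],[0,0,0,3.5,0,-2,1],[0,0,0,3,0,-1,1],[0,0,0,2,0,0,1],[0,0,0,0,0,0,1]]'
python3 d.py 591.5 -14.8 89 -95
python3 - <<'E'
from h import *
t=cams.grab_frame('top');cv2.imwrite('pics/t27.png',t);cv2.imwrite('pics/t27c.png',cv2.resize(t[90:240,180:320],None,fx=4,fy=4,interpolation=cv2.INTER_CUBIC))
t=cams.grab_frame('scene');cv2.imwrite('pics/s27.png',cv2.resize(t[80:320,170:370],None,fx=2.5,fy=2.5,interpolation=cv2.INTER_CUBIC))
E
```

```text
clock: 40.23
eef_pos: [589.2, -14.8, 199.7]
tcp_rot: [-1.577, -0.0, -1.659]
contact_force: [0.9, 0.1, 0.5]
opening: 0.901
clock: 41.07
eef_pos: [462.4, -214.0, 241.3]
tcp_rot: [-1.562, 0.0, -1.653]
contact_force: [-0.2, -0.2, 1.3]
opening: 0.999
t 41.07 p [ 462.4 -214.   241.3] yaw -94.7 open 0.999 F [-0.2 -0.2  1.3]
rotvec [-0.52  0.26 -0.01] | shift in current frame [-20.91  15.33  11.08] | in target frame [-20.97  15.23  11.12]
```

View pics/t27.png

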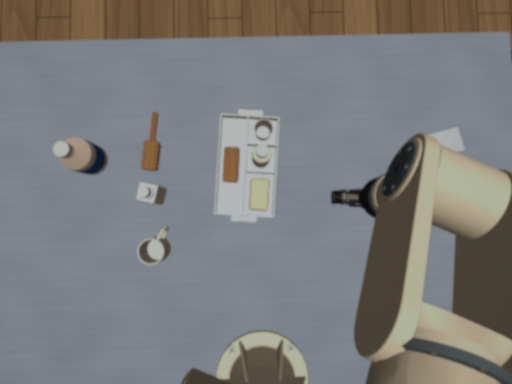

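View pics/t27c.png

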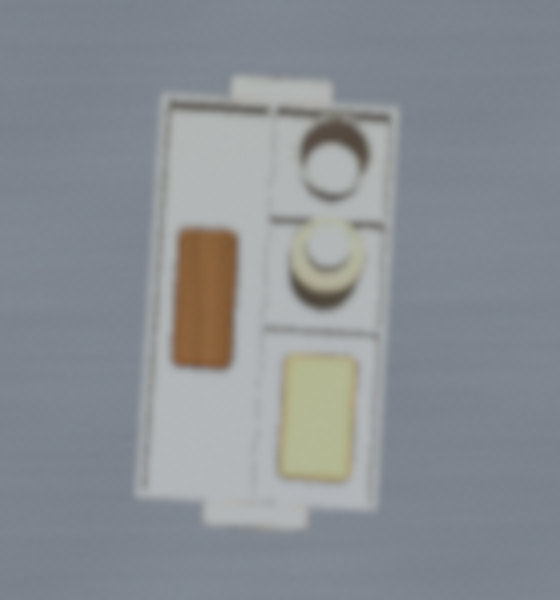

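View pics/s27.png

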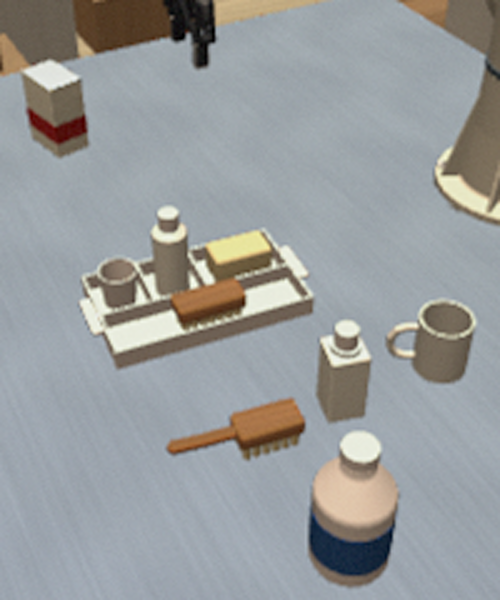

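```bash
python3 - <<'E'
from h import *
a=cv2.imread('pics/top0.png').astype(int);b=cv2.imread('pics/t27.png').astype(int)
d=abs(a-b).max(2);d[330:]=0
for n,(x0,y0,x1,y1) in dict(left=(40,100,190,280),cadrim=(205,100,230,220)).items(): print(n,d[y0:y1,x0:x1].max(),(d[y0:y1,x0:x1]>40).sum())
ct=cam('top')
s=r.sense();print(s['clock'],np.abs(s['qvel']).max())
print(order.sign_off())
E
```

```text
left 89 242
cadrim 120 228
41.1667 0.038382218549153524
the job is handed in; nothing more can be done
None
```

The hand-wash kit is packed in the caddy and the job is handed in, at 41 s of the allowed 118 s. I placed the items in the order named:
- **Brush without a handle:** bristles down in the long bay.
- **Soap:** flat in the wide short bay.
- **Dosing cup:** mouth up in the outer small bay (+98).
- **Round bottle:** upright in the inner small bay (+22).

**Final pictures:** the last top and scene views show all four items upright, level and inside their bays. The caddy is where it started, to within a pixel (about 3 mm). The look-alikes and the big bottle look unmoved. The carton looks in place in the scene view, though the arm hides part of it from above.

**Image comparison:** this check was not clean. In the area with the look-alikes, 242 pixels changed, about the size of the removed cup. Along the caddy's rim 228 changed, where the new brush falls inside the compared area. I put both down to those moves but did not trace the changes pixel by pixel.

**Resting on the floor:** the brush (5.7 N) and the soap (2.7 N) pressed up on the gripper before I released them. The cup gave only about 0.5 N, and the bottle still hung slightly (-1.1 N). I released both at the height I expected for the caddy floor, so any drop was about 1 mm or less, and neither tipped.

**Camera agreement:** on the brush, the wrist and top cameras disagreed by about 5 mm, so I used the wrist view for grasping.

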